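# Draw the bottom sample tray from the stacker and lock it in the dock

## Task

Draw the bottom tray, the one that pokes out under the stacker's gate, out of the stack by its projecting end, leaving the three trays above it to settle level inside the stacker. Slide it along the bench, without lifting it, into the white dock until it is fully home against the end stop, then swing the dock's steel bar fully shut behind it. Do not disturb the jar, the screw cap or the mouse.

Things in the scene. Friction and masses are not known exactly. Their poses are not given: they have to be found in the camera images.
- bottom_tray: The tray to draw: grey open tray, 90 (x) by 200 (y) by 26 mm high, floor and walls 4 mm thick, 0.1 to 0.2 kg; origin at the centre of its underside. Lies on the bench under the others, sticking out 78 to 92 mm in front of them (its -y end), so fingers can go down inside behind its front wall and hook it. Its y points back into the stacker.
- upper_tray1: Tray 1 above the bottom one, in the stacker: grey open tray, 90 (x) by 200 (y) by 26 mm high, floor and walls 4 mm thick, 0.1 to 0.2 kg; origin at the centre of its underside. Starts level, 26 mm up; drops 26 mm once the bottom tray is gone.
- upper_tray2: Tray 2 above the bottom one, in the stacker: grey open tray, 90 (x) by 200 (y) by 26 mm high, floor and walls 4 mm thick, 0.1 to 0.2 kg; origin at the centre of its underside. Starts level, 52 mm up; drops 26 mm once the bottom tray is gone.
- upper_tray3: Tray 3 above the bottom one, in the stacker: grey open tray, 90 (x) by 200 (y) by 26 mm high, floor and walls 4 mm thick, 0.1 to 0.2 kg; origin at the centre of its underside. Starts level, 78 mm up; drops 26 mm once the bottom tray is gone.
- stacker: Fixed open-topped gravity stacker, four aluminium corner angles 135 mm high, no floor. Origin on the bench at the stack's centre; trays are drawn to its -y. Inside 98 (x) by 208 mm (y), outside 166 (bench flanges) by 216. Its -y face is open below 34 mm and closed above by a gate bar, so only the lowest tray can pass. A tray is clear when its centre is 210 mm or more towards -y.
- gate (a point): Middle of the lower edge of the stacker's gate bar on its outer face, 34 mm above the bench.
- dock: Fixed low white three-sided frame, open to its +y; trays slide in towards -y. Origin on the bench at the centre of a tray that is fully home, y along y. Rails 16 mm high, 98 mm apart inside, from 112 mm at -y to 95 mm at +y; end stop face 100 mm towards -y. At the mouth the rails flare out by 0.5 rad, to 130 mm at +y and about 68 mm either side.
- bar (a joint): Steel bar hinged about the vertical at dock_hinge. 0 = shut across the mouth (pointing to the dock's -x); 1.57 = pointing to its +y; starts 2.0 to 2.5, splayed out to +x; limit 2.8. 130 mm long, 10 mm thick, 18 to 36 mm above the bench: passes over the rails and shuts 6 mm behind a tray that is home. Light friction (1 N at the end): stays where left; a fingertip can push it.
- dock_hinge (a point): The bar's hinge axis, 74 mm towards +x and 111 mm towards +y of the dock's origin, 27 mm above the bench.
- bar_push (a point): Middle of the bar's thickness and height, 90 mm from its hinge: a good place to push it; 27 mm above the bench.
- jar: Bystander: squat clear glass jar with blue cap, 68 mm across, 62 mm high; origin at the centre of its underside.
- screw_cap: Bystander: blue screw cap lying flat, 60 mm across, 24 mm high; origin at the centre of its underside.
- mouse: Bystander: grey computer mouse, 62 mm (x) by 105 mm (y) by 34 mm high; origin at the centre of its underside.
There are look-alikes about, which are no part of the job. Leave any purple look-alike of the upper_tray2 alone. What is shaped like the bottom_tray but turquoise is not meant.

How it is judged (in metres and radians):
On the way, in this order (a step that is already met when the one before it is completed fails the run):
1. the bottom tray is drawn clear of the stacker (y of bottom_tray in the frame of stacker below -0.21 m), for 0.1 s.
2. the tray is in the dock, against the end stop within 13 mm (x of bottom_tray in the frame of dock between -0.008 and 0.008 m and y of bottom_tray in the frame of dock between -0.013 and 0.013 m and angle between the y axis of bottom_tray and the y axis of dock, either way round below 0.07 rad), for 0.2 s.
3. the bar is shut behind it (value of joint bar below 0.05 rad), for 0.2 s.
At the end, for the whole second after the job is handed in: The drawn tray lies flat in the dock, within 8 mm of home each way and 0.07 rad; the bar is shut within 0.05 rad; the other three lie stacked level (0.06 rad) on the bench in the stacker, within 12 mm across and 15 mm along of its centre; all at rest (x of bottom_tray in the frame of dock between -0.008 and 0.008 m and y of bottom_tray in the frame of dock between -0.008 and 0.008 m and angle between the y axis of bottom_tray and the y axis of dock, either way round below 0.07 rad and height (world z) of bottom_tray below 0.004 m and angle between bottom_tray's own z axis and vertical below 0.04 rad and value of joint bar below 0.05 rad and linear speed of each of bottom_tray, upper_tray1, upper_tray2, upper_tray3 below 0.01 m/s and x of upper_tray1 in the frame of stacker between -0.012 and 0.012 m and y of upper_tray1 in the frame of stacker between -0.015 and 0.015 m and angle between each of upper_tray1, upper_tray2, upper_tray3's own z axis and vertical below 0.06 rad and height (world z) of upper_tray1 below 0.006 m and x of upper_tray2 in the frame of stacker between -0.012 and 0.012 m and y of upper_tray2 in the frame of stacker between -0.015 and 0.015 m and height (world z) of upper_tray2 below 0.032 m and x of upper_tray3 in the frame of stacker between -0.012 and 0.012 m and y of upper_tray3 in the frame of stacker between -0.015 and 0.015 m and height (world z) of upper_tray3 below 0.058 m); the robot touches nothing.
It fails at once if one of the upper trays was pulled out or lifted off the stack (horizontal distance between any of upper_tray1, upper_tray2, upper_tray3 and stacker above 0.04 m or height (world z) of upper_tray1 above 0.066 m or height (world z) of upper_tray2 above 0.092 m or height (world z) of upper_tray3 above 0.118 m).
It fails at once if the drawn tray was lifted off the bench (height (world z) of bottom_tray above 0.03 m).
It fails at once if a bystander was moved by more than 20 mm (distance of any of jar, screw_cap, mouse from where it was at the start of the episode above 0.02 m).
It also fails if it takes over 72 s, if anything falls off the work surface, if the arm or the gripper's body presses on something with over 40 N, if the wrist force passes 120 N, or if a joint passes its speed limit or range.

## Robot

A 6-joint arm with a two-finger parallel gripper is mounted at the origin on the work surface. World frame = base frame: x ahead of the robot, y to its left, z up, the work surface at z = 0. Lengths are in mm, angles in rad, forces in N, time in s.
With the tool pointing down it reaches from about 275 to 1000 mm from the base axis. Payload 8.4 kg.
Tool frame: the origin (TCP) lies at the very end of the fingers, on their centre line; the grasp point (between the pads) lies 19 mm behind it; z points along the fingers, y is the direction in which the jaws open and shut (so a half turn about z gives the same grasp; the last joint's range is limited). The gripper opens to 85 mm and grips with 20 to 120 N. Pads are 22 mm wide; open, the fingers measure 114 mm over their backs; the gripper's body (76 mm by 85 mm) begins 54 mm behind the grasp point. The pads swing forward as they close: fully open they stand 13 mm farther back than shut.
Start: joints at [-1.248, 0.353, 1.633, -0, 1.155, -0.002], TCP at [199.448, -592.324, 191.481] pointing down, gripper open.
Joint ranges: [-2.63, 2.63], [-0.92, 2.1], [0.06, 2.66], [-1.3, 4.44], [0, 2.69], [-3.02, 3.02]. Speed limits (rad/s): [2.22, 2.22, 2.79, 3.14, 3.14, 3.14].

## Interface

Orientations are given as [roll, pitch, yaw] about the fixed x, y, z axes, in that order (R = Rz(yaw) Ry(pitch) Rx(roll)).
In Python, from rig import sense, grab_frame, sign_off, masks_of gives the robot as it stands. The module is installed in compiled form; this text tells all that it offers.
- The arm moves only by the shell command python3 -m inch 'ROWS' [FORCE]. ROWS is JSON, a list of rows, each an object of numbers: "gripper": the finger opening in m, from 0 to 0.0854; "tx", "ty", "tz": the shift along the tool's x, y, z in m; "spin": the turn about the tool's z in degrees. In form: [{"gripper": .., "tx": .., "ty": .., "tz": .., "spin": ..}, ...]. A call has exactly 8 rows; each row shifts and turns the commanded pose from where the row before left it, along the tool's axes as they then stand; what a row does not reach is not made up. A row lasts 1/10 s, in which the tool goes at most 50 mm and 8.59 degrees, less where a joint would pass 70% of its speed; a pose out of reach is approached as far as the arm can. A call is refused whole if a number of a shift passes 0.05 or a number of a turn 8.59, either way. A call with a gripper value outside its range is refused whole. The fingers move at their own pace and stop on an object; FORCE is the grip in N (left out, the last holds). Time passes only in rows, so rows that do not move let the fingers close, or fill a call up. It gives the time, the measured TCP pose, the force and the opening at its end, in the units of the state.
- sense(): the state, without advancing time (a new reading comes with each control period).
- grab_frame(name): name is "scene" or "top"; returns a dict with "pixels" (480x640x3 uint8, red, green, blue), "K" (3x3 intrinsics, pixels), "k1" (the pictures are not rectified: a ray, as slopes to the right and down, at radius r is drawn at 1 + k1 r^2 times it, then the intrinsics apply), "extrinsics" (4x4, takes a point from camera to world coordinates). Camera axes: x right, y down, z forward; pixel columns grow to the right and rows downward; lengths in mm; the calibration is good to about 2 mm. A picture is of the moment at which its call begins. There is no depth.
- sign_off(): hands the job in, once; it reports no verdict.
Trained networks look in the newest picture that a camera, given by its name, has taken for a name from the list of things; names that differ only in an ending like _2 or _b are one class to them, and where a whole thing is asked for, a point or a joint stands for the part that bears it (a point fixed in the world has none). Each returns a list of dicts, best first, with "conf" (0 to 1); they miss things now and then, are a little off and sometimes report something else, mostly with a low value. They report only what shows in the picture. A call takes as long as a camera call. They do not tell look-alikes from the thing itself.
- masks_of(camera, target): "pixels" (480x640 bool, what is visible of it) and "centre" ([row, column] in pixels, amid what is visible of it).
The state is a dict: "clock": time; "qpos": joint angles; "qvel": joint speeds; "joint_efforts": joint torques, N m; "eef_pos": TCP position; "tcp_rot": TCP orientation; "contact_force": force on the tool from outside, world axes, zero at the start; "wrist_torque": the same for the moment, N m; "opening": opening from 0.0 (shut) to 1.0 (fully open).
Only numpy, scipy, OpenCV 4.12 (cv2) and the standard library are available. Lean on these libraries where they do the work, as an engineer would, in place of code of your own. Each camera call takes 0.05 s, during which the arm holds its last target.

## Working session

There is one attempt and no reset: what is moved stays moved. The work goes in short steps, Python scripts to look and compute and a shell command to move; the robot and the scene stay as the last step left them, time stands still between calls to the robot, and variables do not carry over. Pictures are saved under pics/ and viewed, and the job is handed in when it is done.

```bash
mkdir -p pics; python3 - <<'E'
from rig import sense, grab_frame, masks_of
import cv2
for c in ("scene","top"):
    f=grab_frame(c); cv2.imwrite(f"pics/{c}0.png",f["pixels"][:,:,::-1])
    print(c,f["K"],f["k1"],f["extrinsics"])
s=sense(); print(s)
E
```

```text
scene [[486.66703409   0.         321.23023035]
 [  0.         486.66703409 232.1321794 ]
 [  0.           0.           1.        ]] -0.12144295056444215 [[-5.70910166e-01  4.62858847e-01 -6.78102699e-01  1.37038318e+03]
 [ 8.20954463e-01  3.12013542e-01 -4.78206356e-01  6.87085925e+02]
 [-9.76481748e-03 -8.29704308e-01 -5.58117739e-01  7.66310041e+02]
 [ 0.00000000e+00  0.00000000e+00  0.00000000e+00  1.00000000e+00]]
top [[477.8250342    0.         310.88656363]
 [  0.         477.8250342  237.44132804]
 [  0.           0.           1.        ]] -0.07459046791724391 [[-7.33215641e-03 -9.90798672e-01  1.35145222e-01  3.75322886e+02]
 [-9.99970885e-01  7.55059771e-03  1.10384409e-03  1.13973411e+02]
 [-2.11411446e-03 -1.35133193e-01 -9.90825187e-01  1.22621806e+03]
 [ 0.00000000e+00  0.00000000e+00  0.00000000e+00  1.00000000e+00]]
{'clock': 0.1, 'qpos': array([-1.24838309e+00,  3.53596607e-01,  1.63403014e+00, -6.45388619e-07,
        1.15519370e+00, -2.38391299e-03]), 'qvel': array([ 1.60291511e-05, -2.55350545e-03, -1.86852782e-03, -3.04835322e-04,
       -1.71660712e-04, -9.70227989e-04]), 'joint_efforts': array([-4.20753886e-04, -6.06360984e+01, -3.42820609e+01,  2.00637970e-05,
        4.05062281e-03, -5.82359121e-06]), 'eef_pos': array([ 199.3121601 , -591.88500081,  190.83838887]), 'tcp_rot': array([-3.14036486e+00, -2.33683087e-06,  3.24797409e-01]), 'contact_force': array([-0.29034683, -0.4942964 ,  0.53540706]), 'wrist_torque': array([ 0.02507342,  0.00893354, -0.00331748]), 'opening': 0.9978607929194496}
```

View pics/scene0.png

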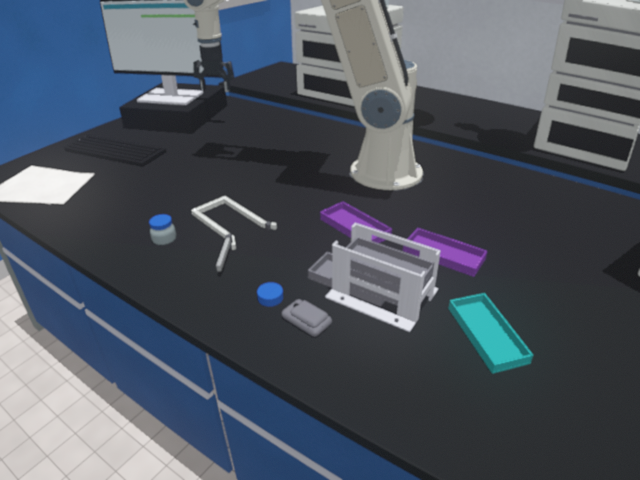

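View pics/top0.png

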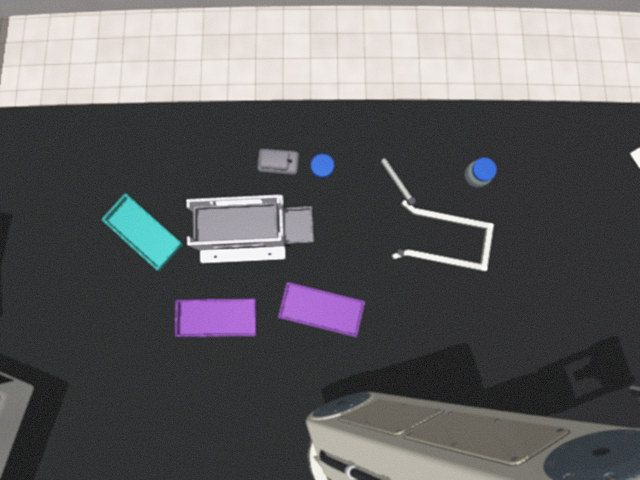

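The top picture has world +x up and −y to the right. The stacker is at about (237,222), with the grey tray end at (299,225). The dock mouth is at about (405,230), its end stop is at (490,247), and the bar splays from (410,203) to (384,160). Next I'll zoom in and measure.

```bash
cat > h.py <<'E'
import numpy as np, cv2
from rig import sense, grab_frame, masks_of
def proj(f,P):
    P=np.atleast_2d(np.asarray(P,float)); E=f["extrinsics"]
    c=(P-E[:3,3])@E[:3,:3]; s=c[:,:2]/c[:,2:]; r2=(s**2).sum(1,keepdims=True)
    s=s*(1+f["k1"]*r2); K=f["K"]; return s*[K[0,0],K[1,1]]+[K[0,2],K[1,2]]
def unproj(f,uv,z):
    uv=np.atleast_2d(np.asarray(uv,float)); K=f["K"]
    s=cv2.undistortPoints(uv.reshape(-1,1,2),K,np.array([f["k1"],0,0,0,0.])).reshape(-1,2)
    E=f["extrinsics"]; d=np.c_[s,np.ones(len(s))]@E[:3,:3].T
    t=(z-E[2,3])/d[:,2:]; return E[:3,3]+d*t
def T2(x,y,yaw,P):
    P=np.atleast_2d(np.asarray(P,float)); c,s=np.cos(yaw),np.sin(yaw)
    return np.c_[x+c*P[:,0]-s*P[:,1], y+s*P[:,0]+c*P[:,1], P[:,2]]
def crop(f,x0,y0,w,h,k,name,draw=()):
    im=cv2.resize(f["pixels"][y0:y0+h,x0:x0+w,::-1],None,fx=k,fy=k,interpolation=cv2.INTER_CUBIC)
    for pts,col,closed in draw:
        q=((np.asarray(pts)-[x0,y0]+.5)*k-.5); cv2.polylines(im,[np.int32(np.round(q))],closed,col,1)
    cv2.imwrite(name,im)
E
python3 - <<'E'
from h import *
f=grab_frame("top"); crop(f,170,140,160,120,5,"pics/a.png"); crop(f,360,140,160,150,4,"pics/b.png")
g=grab_frame("scene"); crop(g,180,180,280,160,2.8,"pics/c.png")
for c in ("top","scene"):
    for n in ("bottom_tray","upper_tray3","stacker","dock","bar","jar","screw_cap","mouse"):
        for m in masks_of(c,n)[:3]:
            ys,xs=np.nonzero(m["pixels"]); print(c,n,round(m["conf"],2),np.round(m["centre"],1),(xs.min(),xs.max(),ys.min(),ys.max()) if len(xs) else None)
E
```

```text
top bottom_tray 0.86 [230.  144.5] (np.int64(103), np.int64(180), np.int64(195), np.int64(268))
top bottom_tray 0.56 [222.7 298.4] (np.int64(278), np.int64(312), np.int64(207), np.int64(243))
top upper_tray3 0.81 [219.7 234.1] (np.int64(193), np.int64(277), np.int64(203), np.int64(243))
top upper_tray3 0.75 [306.4 320.8] (np.int64(278), np.int64(362), np.int64(283), np.int64(335))
top upper_tray3 0.57 [314.8 218.9] (np.int64(175), np.int64(256), np.int64(299), np.int64(335))
top stacker 0.87 [246.6 238.1] (np.int64(187), np.int64(283), np.int64(195), np.int64(261))
top dock 0.62 [222.3 440.8] (np.int64(381), np.int64(491), np.int64(159), np.int64(270))
top bar 0.72 [171.2 478.7] (np.int64(464), np.int64(495), np.int64(158), np.int64(186))
top bar 0.64 [182.7 401.2] (np.int64(382), np.int64(414), np.int64(160), np.int64(205))
top jar 0.87 [169.5 480.1] (np.int64(466), np.int64(495), np.int64(158), np.int64(186))
top screw_cap 0.91 [167.9 322.4] (np.int64(311), np.int64(332), np.int64(154), np.int64(177))
top mouse 0.81 [162.4 277.4] (np.int64(258), np.int64(297), np.int64(150), np.int
[... 632 characters left out ...]
.int64(328), np.int64(439), np.int64(225), np.int64(330))
scene stacker 0.36 [262.  385.4] (np.int64(347), np.int64(433), np.int64(238), np.int64(285))
scene dock 0.7 [231.9 217.1] (np.int64(192), np.int64(276), np.int64(197), np.int64(270))
scene bar 0.5 [252.1 224.8] (np.int64(216), np.int64(231), np.int64(234), np.int64(270))
scene jar 0.73 [227.6 161.7] (np.int64(149), np.int64(175), np.int64(215), np.int64(243))
scene screw_cap 0.95 [293.2 269.3] (np.int64(256), np.int64(282), np.int64(282), np.int64(306))
scene mouse 0.86 [315.1 306.9] (np.int64(281), np.int64(331), np.int64(299), np.int64(336))
scene mouse 0.29 [261.3 382. ] (np.int64(348), np.int64(433), np.int64(238), np.int64(284))
```

View pics/a.png

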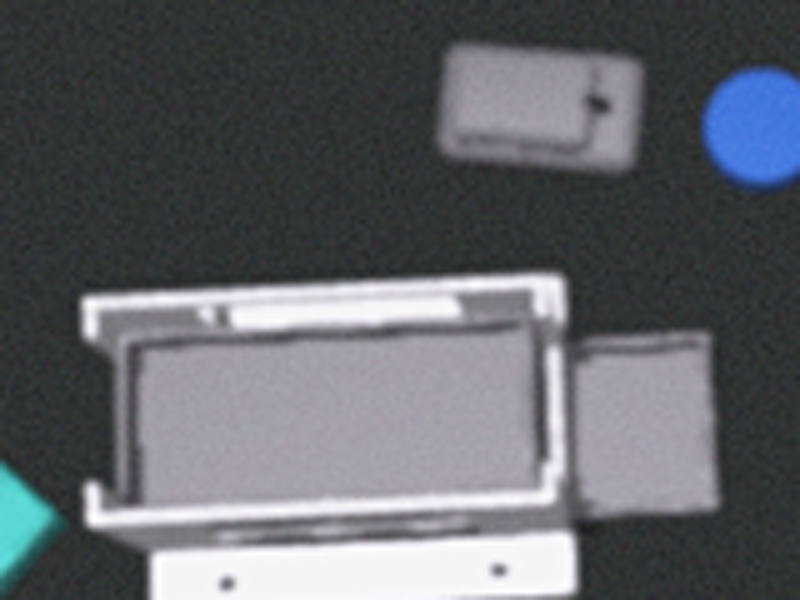

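View pics/b.png

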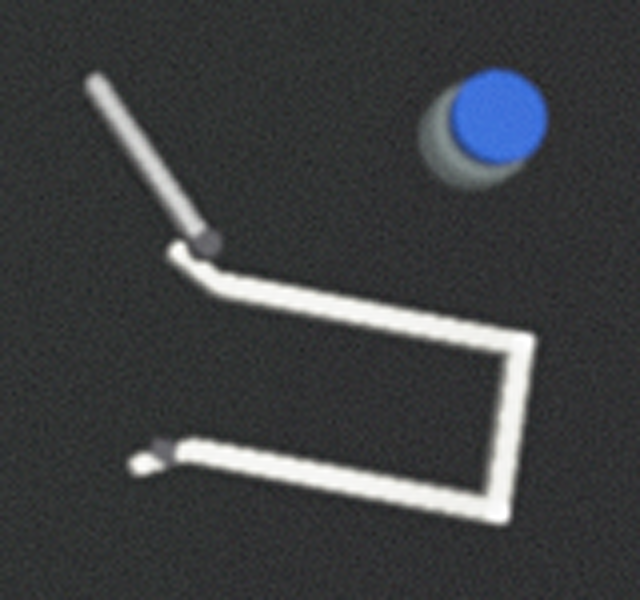

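View pics/c.png

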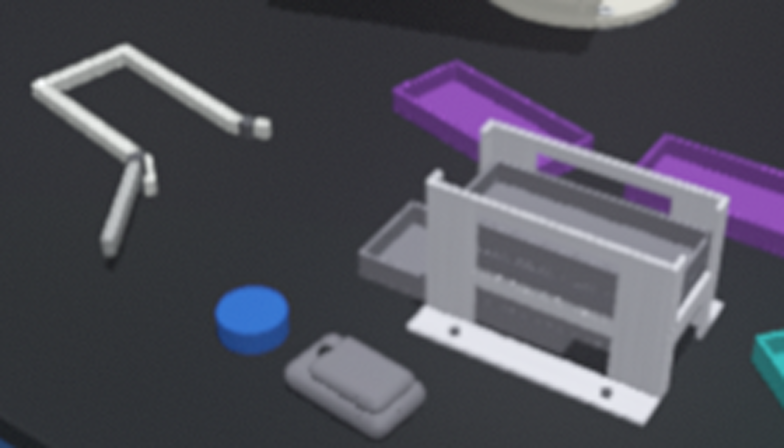

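```bash
cat > fit.py <<'E'
from h import *
from scipy.optimize import least_squares
f=grab_frame("top"); g=grab_frame("scene")
cb=lambda p:[360+(p[0]+.5)/4-.5,140+(p[1]+.5)/4-.5]
ca=lambda p:[170+(p[0]+.5)/5-.5,140+(p[1]+.5)/5-.5]
cc=lambda p:[180+(p[0]+.5)/2.8-.5,180+(p[1]+.5)/2.8-.5]
# dock
L=[(74,111,36),(49,-100,16),(-49,-100,16),(49,95,16),(-49,95,16)]
U=[cb(p) for p in [(207,242),(504,352),(490,492),(213,297),(190,437)]]
r=least_squares(lambda q:(proj(f,T2(*q,L))-U).ravel(),[420,-250,-.2],x_scale=[1,1,.01])
print("dock",r.x,np.round(r.fun.reshape(-1,2),1).tolist()); d=r.x
# bar angle: tip
hin=T2(*d,[(74,111,36)])[0]; tip=unproj(f,[cb((93,76))],36)[0]
v=tip-hin; a=np.arctan2(v[1],v[0])-d[2]
print("bar len",np.hypot(*v[:2]),"angle",np.pi-a, np.rad2deg(a), 'hinge',hin)
# stacker: corners top z=135 outside x +-? use inner
U2=np.array([ca(p) for p in [(717,505),(711,335)]])
print("tray front corners z26",unproj(f,U2,26))
ft=unproj(f,U2,26); print("width",np.linalg.norm(ft[0]-ft[1]))
c=unproj(f,[ca((560,275)),ca((82,297)),ca((88,527)),ca((556,499))],135); print("stacker top corners",np.round(c,1), [np.linalg.norm(c[i]-c[(i+1)%4]) for i in range(4)])
fl=unproj(f,[ca((578,533)),ca((578,594)),ca((150,552))],3); print("flange",np.round(fl,1))
t3=unproj(f,[ca((128,335)),ca((530,325)),ca((540,500))],104);print("t3",np.round(t3,1))
E
python3 fit.py
```

```text
dock [ 5.36603575e+02 -2.32992570e+02 -1.97280123e-01] [[-1.1, 0.3], [1.3, -1.0], [-0.5, 1.2], [0.3, -1.3], [-0.0, 0.7]]
bar len 129.14782444722198 angle 2.402003674462675 42.375327078373004 hinge [ 630.92454602 -138.64982038   36.        ]
tray front corners z26 [[530.9136704  110.01696766  26.        ]
 [618.64362255 112.38975983  26.        ]]
width 87.76203420425557
stacker top corners [[625.7 182.9 135. ]
 [617.4 407.4 135. ]
 [508.7 401.4 135. ]
 [520.1 184.6 135. ]] [np.float64(224.68926290189296), np.float64(108.84363634292457), np.float64(217.12640684831698), np.float64(105.5543302149561)]
flange [[519.9 181.7   3. ]
 [488.3 181.7   3. ]
 [511.6 403.4   3. ]]
t3 [[605.3 392.8 104. ]
 [608.4 199.2 104. ]
 [523.8 194.2 104. ]]
```

```bash
cat > ov.py <<'E'
from h import *
import sys
def rect(x,y,w,l,yaw,z,oy=0): return T2(x,y,yaw,[(-w/2,-l/2+oy,z),(w/2,-l/2+oy,z),(w/2,l/2+oy,z),(-w/2,l/2+oy,z)])
def dockdraw(fr,d):
    D=[]
    for z in (16,0): D.append((proj(fr,T2(*d,[(68,130,z),(49,95,z),(49,-100,z),(-49,-100,z),(-49,95,z),(-68,130,z)])),(0,0,255) if z else (0,255,0),False))
    return D
def bardraw(fr,d,a):
    h=T2(*d,[(74,111,36)])[0]; th=d[2]+np.pi-a
    return [(proj(fr,[h,h+130*np.array([np.cos(th),np.sin(th),0])]),(255,0,255),False)]
def stdraw(fr,s):
    return [(proj(fr,rect(*s[:2],98,208,s[2],135)),(0,0,255),True),(proj(fr,rect(*s[:2],166,216,s[2],0)),(0,255,0),True),
      (proj(fr,rect(*s[:2],90,200,s[2],104)),(0,255,255),True)]
def trdraw(fr,t): return [(proj(fr,rect(*t[:2],90,200,t[2],26)),(255,0,255),True),(proj(fr,rect(*t[:2],90,200,t[2],0)),(255,255,0),True)]
E
python3 - <<'E'
from ov import *
d=(536.6,-233,-.197); s=(568,294,.042); t=(570.6,211,.042)
f=grab_frame("top"); g=grab_frame("scene")
A=lambda fr:dockdraw(fr,d)+bardraw(fr,d,2.40)+stdraw(fr,s)+trdraw(fr,t)
crop(f,170,140,160,120,5,"pics/a2.png",A(f));crop(f,360,140,160,150,4,"pics/b2.png",A(f));crop(g,180,180,280,160,2.8,"pics/c2.png",A(g))
E
```

```text
(no output)
```

View pics/a2.png

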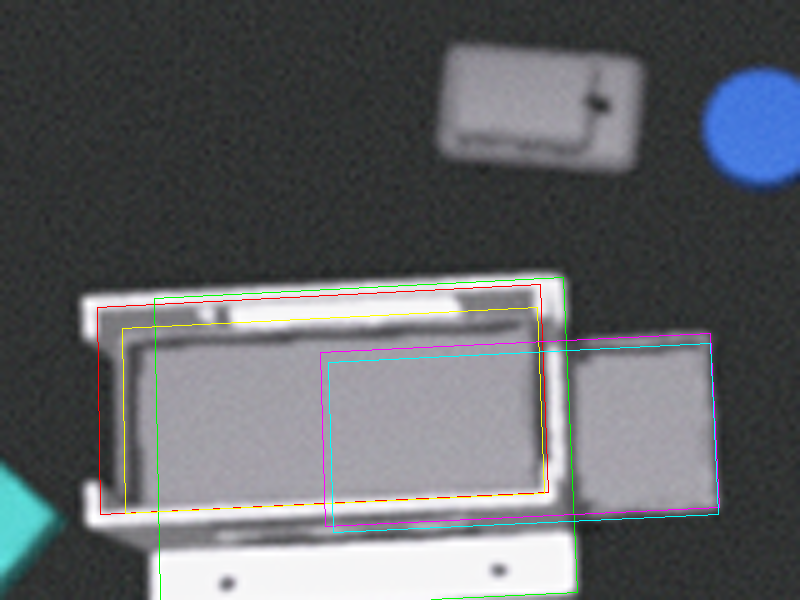

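View pics/b2.png

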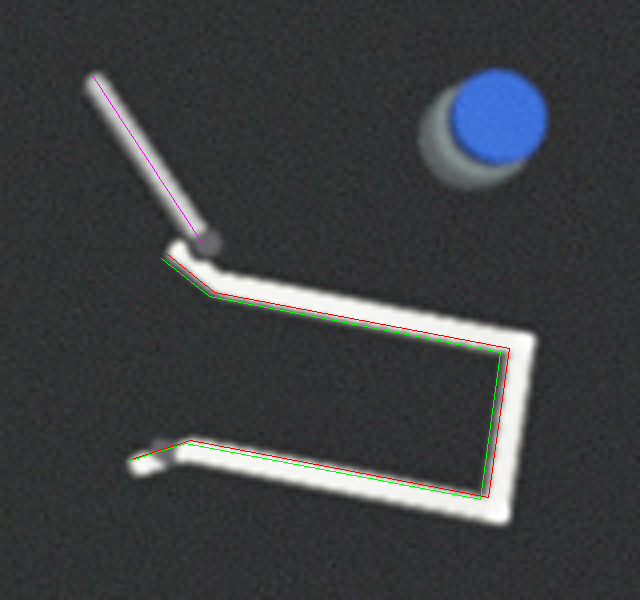

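View pics/c2.png

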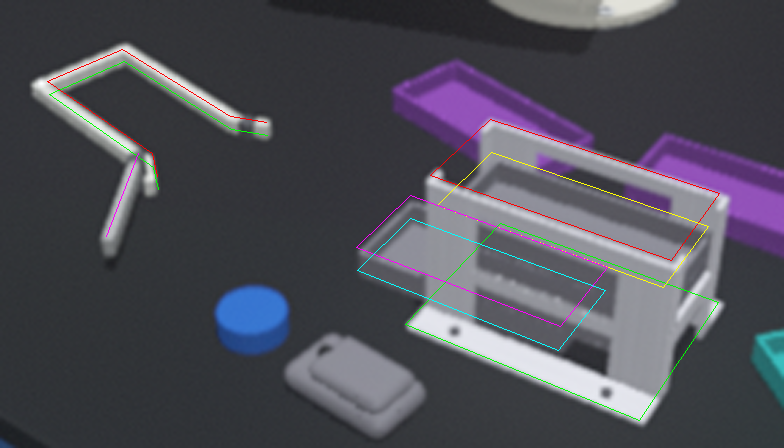

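```bash
python3 - <<'E'
from ov import *
s=(568.5,295,.042); t=(570.6,211,.042)
g=grab_frame("scene");f=grab_frame("top")
crop(g,300,235,100,75,8,"pics/c3.png",trdraw(g,t)); crop(f,270,190,60,60,8,"pics/c4.png")
E
```

```text
(no output)
```

View pics/c3.png

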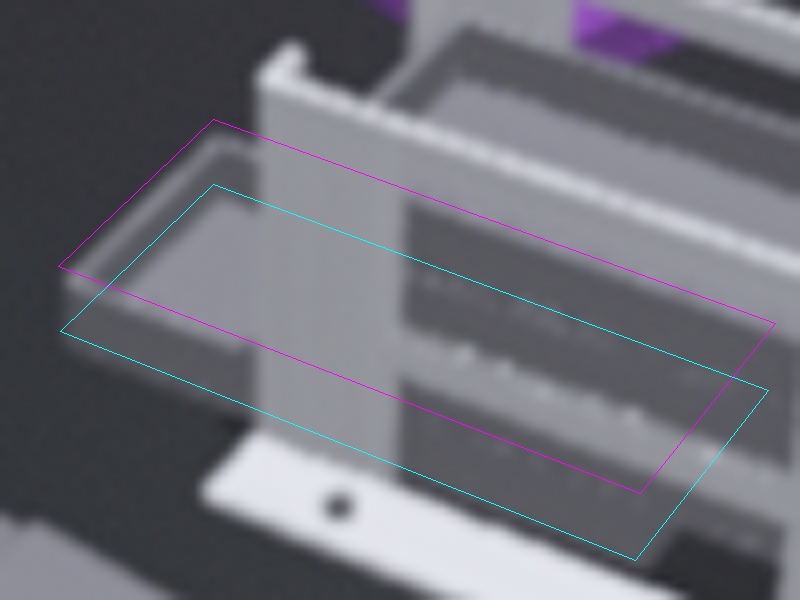

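View pics/c4.png

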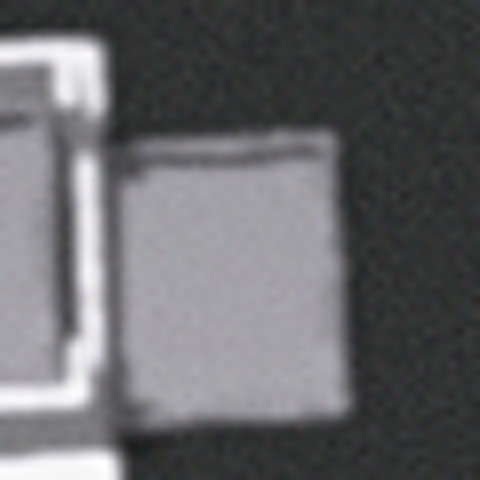

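The dock overlay matches within about 1 px. In the scene view the tray front sits about 3 mm nearer the camera than my estimate, so I put its front wall at about (575,115). The plan is to straddle the front wall with fingers at z≈17, which lets the outer finger clear the 16 mm end stop. Spin first, then travel at height.

```bash
python3 -m inch '[{"gripper":0.04,"tx":0,"ty":0,"tz":0,"spin":8.1},{"gripper":0.04,"tx":0,"ty":0,"tz":0,"spin":8.1},{"gripper":0.04,"tx":0.025,"ty":-0.043,"tz":0,"spin":0},{"gripper":0.04,"tx":0.025,"ty":-0.043,"tz":0,"spin":0},{"gripper":0.04,"tx":0.025,"ty":-0.043,"tz":0,"spin":0},{"gripper":0.04,"tx":0.025,"ty":-0.043,"tz":0,"spin":0},{"gripper":0.04,"tx":0.025,"ty":-0.043,"tz":0,"spin":0},{"gripper":0.04,"tx":0.025,"ty":-0.043,"tz":0,"spin":0}]' 30
```

```text
clock: 2.1
eef_pos: [339.0, -326.6, 191.7]
tcp_rot: [3.141, -0.001, 0.042]
contact_force: [0.9, -0.9, 0.5]
opening: 0.47
```

```bash
python3 -m inch '[{"gripper":0.04,"tx":0.025,"ty":-0.043,"tz":0,"spin":0},{"gripper":0.04,"tx":0.025,"ty":-0.043,"tz":0,"spin":0},{"gripper":0.04,"tx":0.025,"ty":-0.043,"tz":0,"spin":0},{"gripper":0.04,"tx":0.025,"ty":-0.043,"tz":0,"spin":0},{"gripper":0.04,"tx":0.025,"ty":-0.043,"tz":0,"spin":0},{"gripper":0.04,"tx":0.025,"ty":-0.043,"tz":0,"spin":0},{"gripper":0.04,"tx":0.025,"ty":-0.043,"tz":0,"spin":0},{"gripper":0.04,"tx":0.025,"ty":-0.043,"tz":0,"spin":0}]'
```

```text
clock: 2.9
eef_pos: [524.6, 26.0, 191.8]
tcp_rot: [3.141, -0.001, 0.042]
contact_force: [1.2, -0.8, 1.3]
opening: 0.466
```

```bash
python3 -m inch '[{"gripper":0.04,"tx":0.022,"ty":-0.034,"tz":0,"spin":0},{"gripper":0.04,"tx":0.022,"ty":-0.034,"tz":0,"spin":0},{"gripper":0.04,"tx":0.01,"ty":-0.0193,"tz":0,"spin":0},{"gripper":0.04,"tx":0,"ty":0,"tz":0.04,"spin":0},{"gripper":0.04,"tx":0,"ty":0,"tz":0.04,"spin":0},{"gripper":0.04,"tx":0,"ty":0,"tz":0.04,"spin":0},{"gripper":0.04,"tx":0,"ty":0,"tz":0.02,"spin":0},{"gripper":0.04,"tx":0,"ty":0,"tz":0,"spin":0}]'; python3 - <<'E'
from ov import *
s=sense(); print(s["eef_pos"])
g=grab_frame("scene");f=grab_frame("top")
p=s["eef_pos"]; P=[(p,p*[1,1,0])]
m=lambda fr:[(proj(fr,[p,p*[1,1,0]+[0,0,26]]),(0,0,255),False)]
crop(g,280,210,130,100,6,"pics/d1.png",m(g)); crop(f,240,150,130,100,6,"pics/d2.png",m(f))
E
```

```text
clock: 3.7
eef_pos: [571.6, 112.9, 48.5]
tcp_rot: [3.141, 0.006, 0.042]
contact_force: [0.8, -1.0, 0.8]
opening: 0.469
[571.60931288 112.92103807  48.45675645]
```

View pics/d1.png

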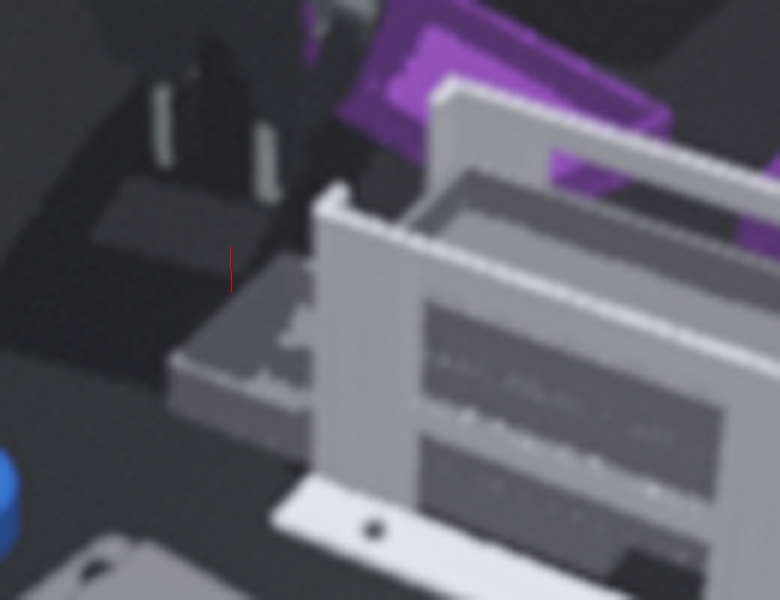

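View pics/d2.png

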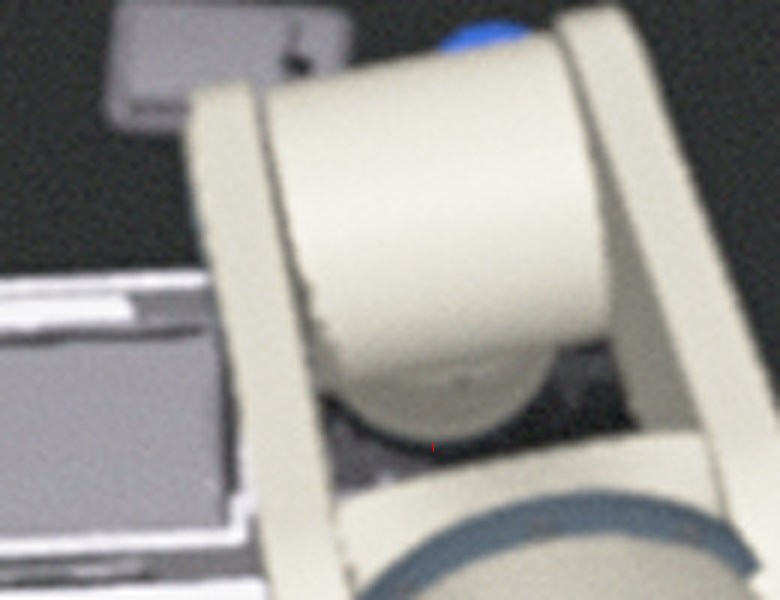

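```bash
python3 - <<'E'
from ov import *
s=sense(); print(s["eef_pos"],s["tcp_rot"],s["opening"],s["contact_force"])
g=grab_frame("scene")
p=s["eef_pos"]
im=g["pixels"].astype(float); g["pixels"]=np.clip(255*(im/255)**.5,0,255).astype(np.uint8)
q=lambda z:[p+[-30,0,z],p+[30,0,z]]
D=[(proj(g,[p,p*[1,1,0]+[0,0,26]]),(0,0,255),False)]+[(proj(g,q(z)),(0,255,255),False) for z in (0,19,73)]
crop(g,280,180,110,82,7,"pics/d3.png",D)
E
```

```text
[574.39270254 113.3938164   51.8754742 ] [-3.14158682e+00  1.15218863e-04  4.20143586e-02] 0.46443948564487675 [-0.37539866  0.22023612  1.14324608]
```

View pics/d3.png

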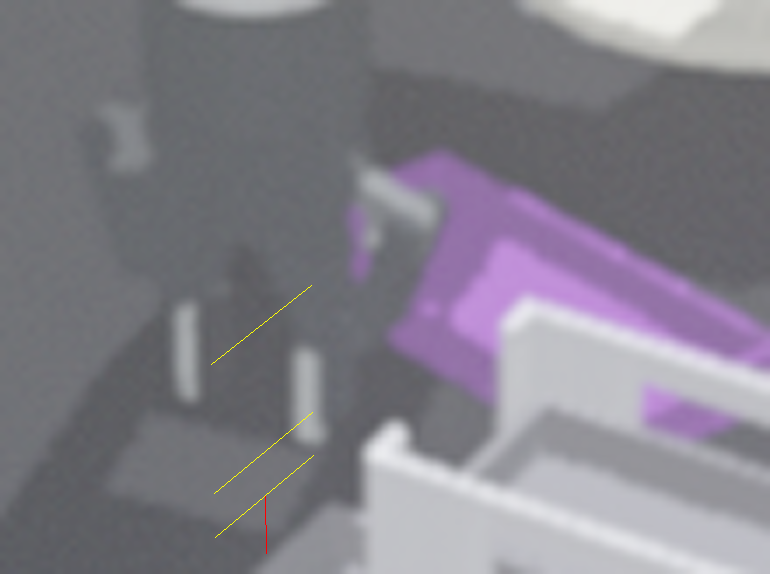

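```bash
python3 - <<'E'
from ov import *
g=grab_frame("scene"); print(proj(g,[[199.3,-591.9,190.8],[199.3,-591.9,209.8],[199.3,-591.9,263.8],[0,0,0]]))
im=cv2.imread("pics/scene0.png")[:,:,::-1]; h=dict(g); h["pixels"]=np.clip(255*(im/255.)**.5,0,255).astype(np.uint8)
p=np.array([199.3,-591.9,190.8])
D=[(proj(g,[p,p+[0,0,73]]),(0,0,255),False)]
crop(h,160,10,110,80,7,"pics/e.png",D)
E
```

```text
[[216.86594537 103.37890684]
 [216.25440278  98.28675532]
 [214.49874304  83.53762668]
 [386.15292163 170.92427712]]
```

View pics/e.png

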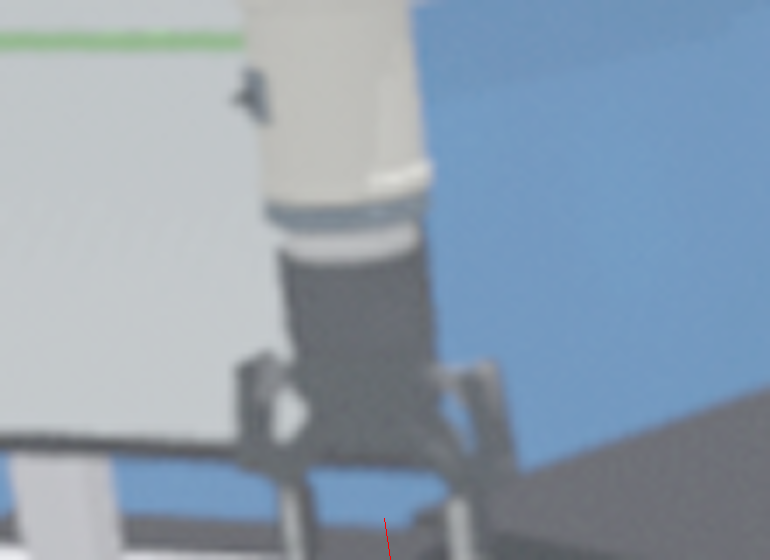

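```bash
python3 - <<'E'
from ov import *
g=grab_frame("scene")
im=cv2.imread("pics/scene0.png")[:,:,::-1]; h=dict(g); h["pixels"]=np.clip(255*(im/255.)**.45,0,255).astype(np.uint8)
p=np.array([199.3,-591.9,190.8])
D=[(proj(g,[p,p+[0,0,19]]),(0,0,255),False)]
crop(h,180,55,75,60,10,"pics/e2.png",D)
E
```

```text
(no output)
```

View pics/e2.png

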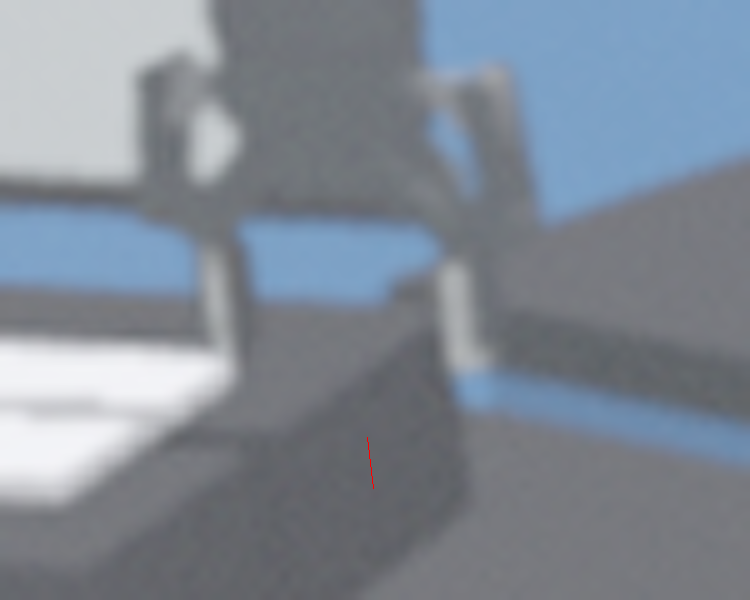

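The gripper shows about 11 px higher in the scene view than its reported TCP projects, and only part of that comes from the fingers standing back when open. I'll descend just above the rim and look again before going between the walls.

```bash
python3 -m inch '[{"gripper":0.04,"tx":0,"ty":-0.002,"tz":0.01,"spin":0},{"gripper":0.04,"tx":0,"ty":0,"tz":0.01,"spin":0},{"gripper":0.04,"tx":0,"ty":0,"tz":0.002,"spin":0},{"gripper":0.04,"tx":0,"ty":0,"tz":0,"spin":0},{"gripper":0.04,"tx":0,"ty":0,"tz":0,"spin":0},{"gripper":0.04,"tx":0,"ty":0,"tz":0,"spin":0},{"gripper":0.04,"tx":0,"ty":0,"tz":0,"spin":0},{"gripper":0.04,"tx":0,"ty":0,"tz":0,"spin":0}]'; python3 - <<'E'
from ov import *
s=sense(); print(s["eef_pos"])
g=grab_frame("scene")
p=s["eef_pos"]
im=g["pixels"].astype(float); g["pixels"]=np.clip(255*(im/255)**.5,0,255).astype(np.uint8)
t=(572,213.5,.042)
D=[(proj(g,[p,p+[0,0,19]]),(0,0,255),False)]+trdraw(g,t)
crop(g,290,205,90,70,8,"pics/d4.png",D)
f=grab_frame("top");im=f["pixels"].astype(float); f["pixels"]=np.clip(255*(im/255)**.5,0,255).astype(np.uint8)
crop(f,270,190,80,60,8,"pics/d5.png",[(proj(f,[p,p+[0,0,19]]),(0,0,255),False)]+trdraw(f,t))
E
```

```text
clock: 4.75
eef_pos: [574.2, 115.4, 29.7]
tcp_rot: [-3.142, -0.0, 0.042]
contact_force: [-0.1, 0.4, 0.2]
opening: 0.469
[574.16595991 115.35307386  29.67898111]
```

View pics/d4.png

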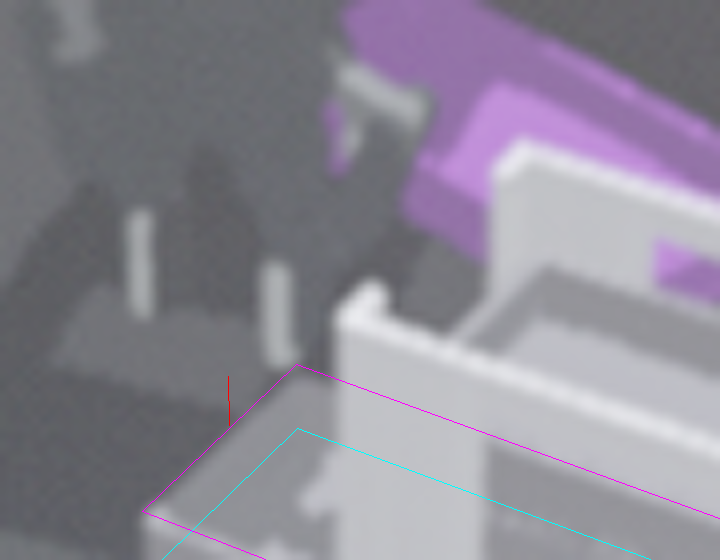

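View pics/d5.png

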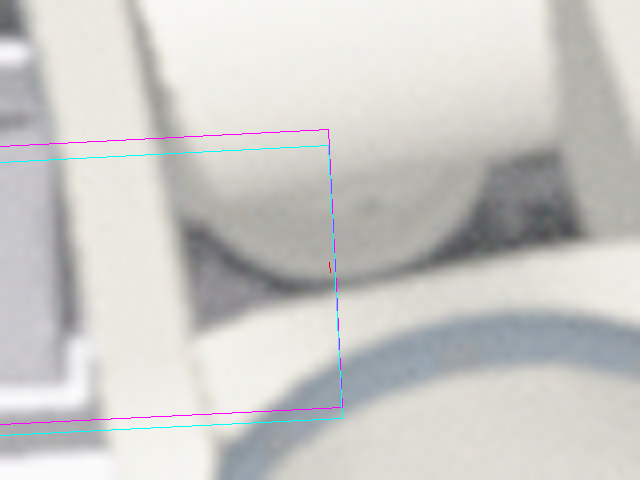

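```bash
python3 -m inch '[{"gripper":0.04,"tx":0,"ty":0,"tz":0.002,"spin":0},{"gripper":0.04,"tx":0,"ty":0,"tz":0.002,"spin":0},{"gripper":0.04,"tx":0,"ty":0,"tz":0.001,"spin":0},{"gripper":0.04,"tx":0,"ty":0,"tz":0,"spin":0},{"gripper":0.04,"tx":0,"ty":0,"tz":0,"spin":0},{"gripper":0.04,"tx":0,"ty":0,"tz":0,"spin":0},{"gripper":0.04,"tx":0,"ty":0,"tz":0,"spin":0},{"gripper":0.04,"tx":0,"ty":0,"tz":0,"spin":0}]'
python3 -m inch '[{"gripper":0.04,"tx":0,"ty":0,"tz":0.002,"spin":0},{"gripper":0.04,"tx":0,"ty":0,"tz":0.002,"spin":0},{"gripper":0.04,"tx":0,"ty":0,"tz":0.001,"spin":0},{"gripper":0.04,"tx":0,"ty":0,"tz":0,"spin":0},{"gripper":0.04,"tx":0,"ty":0,"tz":0,"spin":0},{"gripper":0.04,"tx":0,"ty":0,"tz":0,"spin":0},{"gripper":0.04,"tx":0,"ty":0,"tz":0,"spin":0},{"gripper":0.04,"tx":0,"ty":0,"tz":0,"spin":0}]'; python3 - <<'E'
from ov import *
s=sense(); print(s["eef_pos"])
g=grab_frame("scene")
p=s["eef_pos"]
im=g["pixels"].astype(float); g["pixels"]=np.clip(255*(im/255)**.5,0,255).astype(np.uint8)
t=(572,213.5,.042)
D=[(proj(g,[p,p+[0,0,19]]),(0,0,255),False)]
crop(g,290,205,90,70,8,"pics/d6.png",D)
E
```

```text
clock: 5.65
eef_pos: [574.1, 115.4, 24.5]
tcp_rot: [-3.142, -0.0, 0.042]
contact_force: [0.4, -0.1, -0.8]
opening: 0.467
clock: 6.45
eef_pos: [574.1, 115.4, 19.6]
tcp_rot: [-3.142, -0.0, 0.042]
contact_force: [-0.3, 0.7, -0.4]
opening: 0.468
[574.09370243 115.3754536   19.56628733]
```

View pics/d6.png

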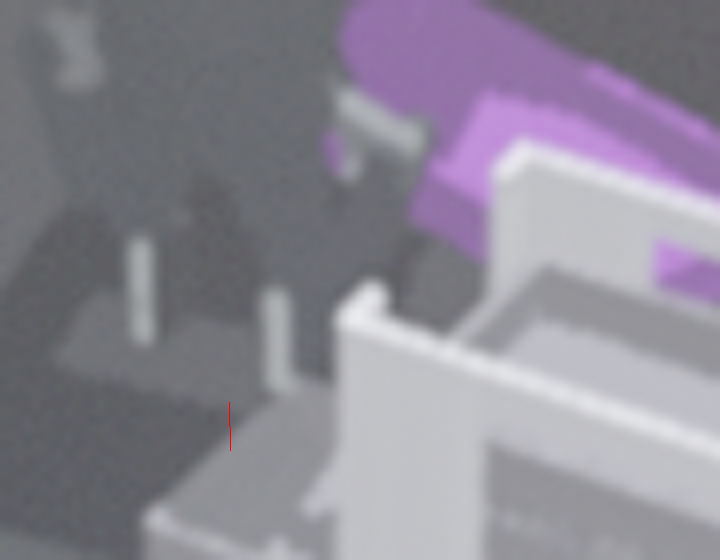

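```bash
python3 -m inch '[{"gripper":0.04,"tx":0,"ty":0,"tz":0.002,"spin":0},{"gripper":0.04,"tx":0,"ty":0,"tz":0.002,"spin":0},{"gripper":0.04,"tx":0,"ty":0,"tz":0.001,"spin":0},{"gripper":0.04,"tx":0,"ty":0,"tz":0,"spin":0},{"gripper":0.04,"tx":0,"ty":0,"tz":0,"spin":0},{"gripper":0.04,"tx":0,"ty":0,"tz":0,"spin":0},{"gripper":0.04,"tx":0,"ty":0,"tz":0,"spin":0},{"gripper":0.04,"tx":0,"ty":0,"tz":0,"spin":0}]'
python3 - <<'E'
from ov import *
s=sense(); print(s["eef_pos"])
g=grab_frame("scene")
p=s["eef_pos"]
for uv in [(290+280/8,205+420/8)]: print([unproj(g,[uv],z) for z in (15,45)])
im=g["pixels"].astype(float); g["pixels"]=np.clip(255*(im/255)**.5,0,255).astype(np.uint8)
crop(g,290,205,90,70,8,"pics/d7.png")
E
```

```text
clock: 7.3
eef_pos: [574.1, 115.3, 14.5]
tcp_rot: [-3.142, -0.0, 0.042]
contact_force: [0.3, -0.6, -0.2]
opening: 0.466
[574.06320541 115.34203869  14.53246881]
[array([[547.95312542, 118.00347181,  15.        ]]), array([[580.79296566, 140.72707815,  45.        ]])]
```

View pics/d7.png

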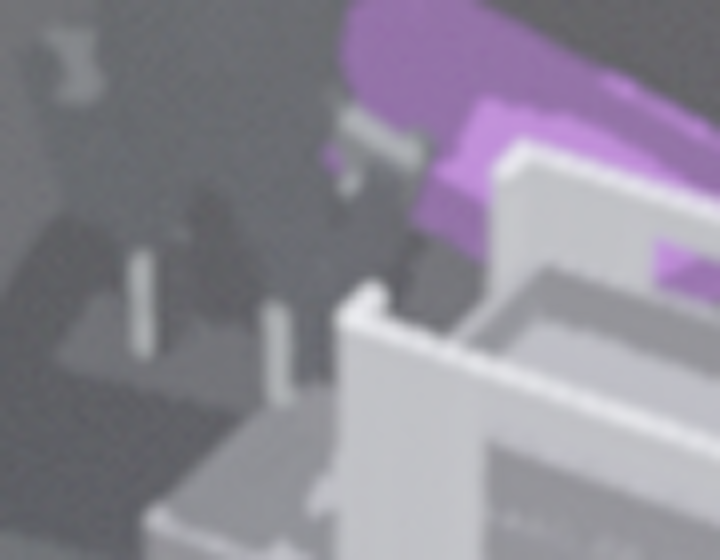

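No contact so far, and the image only fits tips at about z 45 with the right x and y. The tips therefore stand roughly 30 mm above the reported TCP. I'll keep descending in small steps, watching force and picture.

```bash
python3 -m inch '[{"gripper":0.04,"tx":0,"ty":0,"tz":0.002,"spin":0},{"gripper":0.04,"tx":0,"ty":0,"tz":0.002,"spin":0},{"gripper":0.04,"tx":0,"ty":0,"tz":0.002,"spin":0},{"gripper":0.04,"tx":0,"ty":0,"tz":0.002,"spin":0},{"gripper":0.04,"tx":0,"ty":0,"tz":0.002,"spin":0},{"gripper":0.04,"tx":0,"ty":0,"tz":0.001,"spin":0},{"gripper":0.04,"tx":0,"ty":0,"tz":0,"spin":0},{"gripper":0.04,"tx":0,"ty":0,"tz":0,"spin":0}]'
python3 - <<'E'
from ov import *
g=grab_frame("scene")
im=g["pixels"].astype(float); g["pixels"]=np.clip(255*(im/255)**.5,0,255).astype(np.uint8)
crop(g,290,205,90,70,8,"pics/d8.png")
E
```

```text
clock: 8.15
eef_pos: [574.0, 115.4, 3.5]
tcp_rot: [-3.142, -0.0, 0.042]
contact_force: [-0.8, -0.1, 0.7]
opening: 0.469
```

View pics/d8.png

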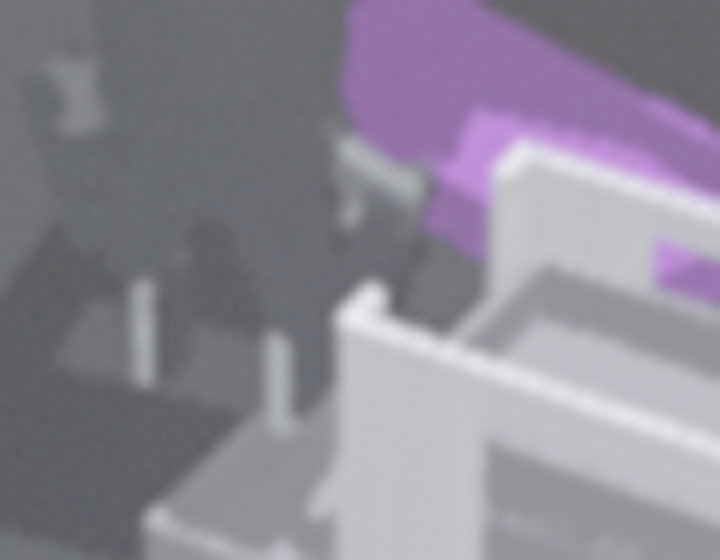

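```bash
python3 -m inch '[{"gripper":0.04,"tx":0,"ty":0,"tz":0.002,"spin":0},{"gripper":0.04,"tx":0,"ty":0,"tz":0.002,"spin":0},{"gripper":0.04,"tx":0,"ty":0,"tz":0.002,"spin":0},{"gripper":0.04,"tx":0,"ty":0,"tz":0.002,"spin":0},{"gripper":0.04,"tx":0,"ty":0,"tz":0.002,"spin":0},{"gripper":0.04,"tx":0,"ty":0,"tz":0,"spin":0},{"gripper":0.04,"tx":0,"ty":0,"tz":0,"spin":0},{"gripper":0.04,"tx":0,"ty":0,"tz":0,"spin":0}]'
python3 - <<'E'
from ov import *
g=grab_frame("scene")
im=g["pixels"].astype(float); g["pixels"]=np.clip(255*(im/255)**.5,0,255).astype(np.uint8)
crop(g,290,205,90,70,8,"pics/d9.png")
E
```

```text
clock: 9.0
eef_pos: [574.1, 115.4, -6.4]
tcp_rot: [-3.142, -0.0, 0.042]
contact_force: [-0.3, 0.4, -0.0]
opening: 0.469
```

View pics/d9.png

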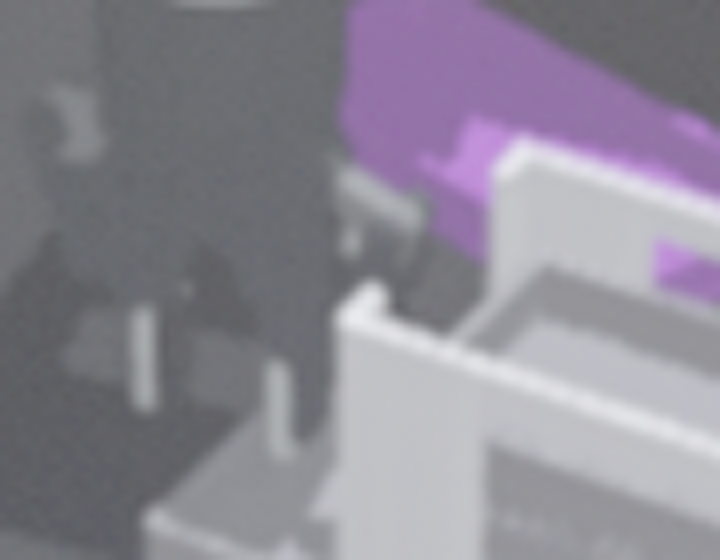

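```bash
python3 -m inch '[{"gripper":0.04,"tx":0,"ty":0,"tz":0.002,"spin":0},{"gripper":0.04,"tx":0,"ty":0,"tz":0.002,"spin":0},{"gripper":0.04,"tx":0,"ty":0,"tz":0.002,"spin":0},{"gripper":0.04,"tx":0,"ty":0,"tz":0.002,"spin":0},{"gripper":0.04,"tx":0,"ty":0,"tz":0.002,"spin":0},{"gripper":0.04,"tx":0,"ty":0,"tz":0.002,"spin":0},{"gripper":0.04,"tx":0,"ty":0,"tz":0,"spin":0},{"gripper":0.04,"tx":0,"ty":0,"tz":0,"spin":0}]'
python3 - <<'E'
from ov import *
g=grab_frame("scene")
im=g["pixels"].astype(float); g["pixels"]=np.clip(255*(im/255)**.5,0,255).astype(np.uint8)
crop(g,290,205,90,70,8,"pics/d10.png")
E
```

```text
clock: 9.85
eef_pos: [574.0, 115.3, -18.6]
tcp_rot: [3.142, 0.0, 0.042]
contact_force: [-0.2, -0.9, -0.3]
opening: 0.47
```

View pics/d10.png

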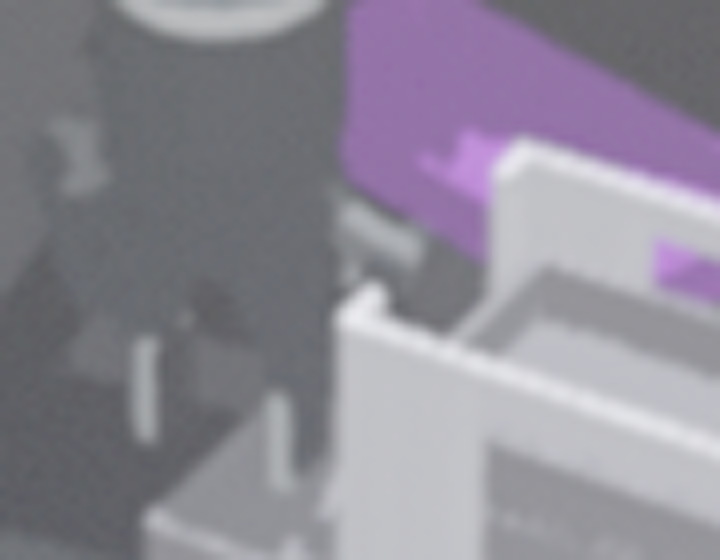

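```bash
python3 -m inch '[{"gripper":0.04,"tx":0,"ty":0,"tz":0.002,"spin":0},{"gripper":0.04,"tx":0,"ty":0,"tz":0.002,"spin":0},{"gripper":0.04,"tx":0,"ty":0,"tz":0.002,"spin":0},{"gripper":0.04,"tx":0,"ty":0,"tz":0.002,"spin":0},{"gripper":0.04,"tx":0,"ty":0,"tz":0.001,"spin":0},{"gripper":0.04,"tx":0,"ty":0,"tz":0.001,"spin":0},{"gripper":0.04,"tx":0,"ty":0,"tz":0,"spin":0},{"gripper":0.04,"tx":0,"ty":0,"tz":0,"spin":0}]'
python3 - <<'E'
from ov import *
g=grab_frame("scene")
im=g["pixels"].astype(float); g["pixels"]=np.clip(255*(im/255)**.5,0,255).astype(np.uint8)
crop(g,290,205,90,70,8,"pics/d11.png")
E
```

```text
clock: 10.7
eef_pos: [574.0, 115.3, -28.5]
tcp_rot: [-3.142, 0.0, 0.042]
contact_force: [0.7, 0.2, 0.5]
opening: 0.469
```

View pics/d11.png

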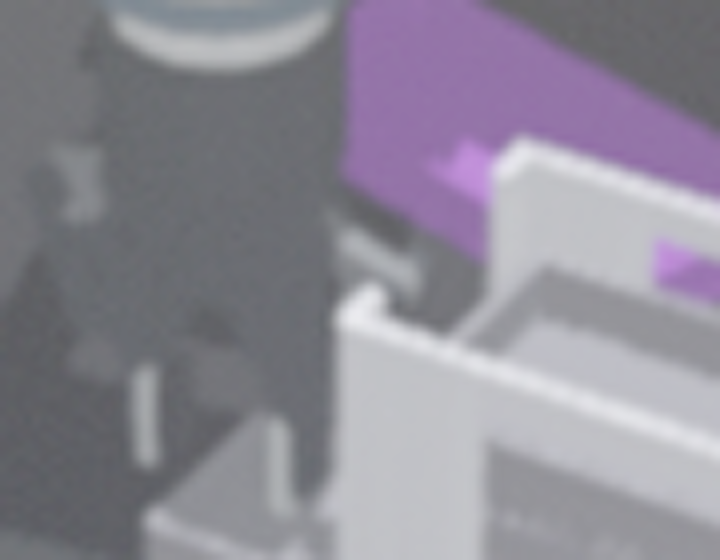

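```bash
python3 -m inch '[{"gripper":0.04,"tx":0,"ty":0,"tz":0.001,"spin":0},{"gripper":0.04,"tx":0,"ty":0,"tz":0.001,"spin":0},{"gripper":0.04,"tx":0,"ty":0,"tz":0.001,"spin":0},{"gripper":0.04,"tx":0,"ty":0,"tz":0.001,"spin":0},{"gripper":0.04,"tx":0,"ty":0,"tz":0.001,"spin":0},{"gripper":0.04,"tx":0,"ty":0,"tz":0.001,"spin":0},{"gripper":0.04,"tx":0,"ty":0,"tz":0,"spin":0},{"gripper":0.04,"tx":0,"ty":0,"tz":0,"spin":0}]'
python3 - <<'E'
from ov import *
g=grab_frame("scene")
im=g["pixels"].astype(float); g["pixels"]=np.clip(255*(im/255)**.5,0,255).astype(np.uint8)
crop(g,290,205,90,70,8,"pics/d12.png")
E
```

```text
clock: 11.55
eef_pos: [574.0, 115.3, -34.5]
tcp_rot: [3.142, 0.0, 0.042]
contact_force: [0.1, 0.2, -0.2]
opening: 0.468
```

View pics/d12.png

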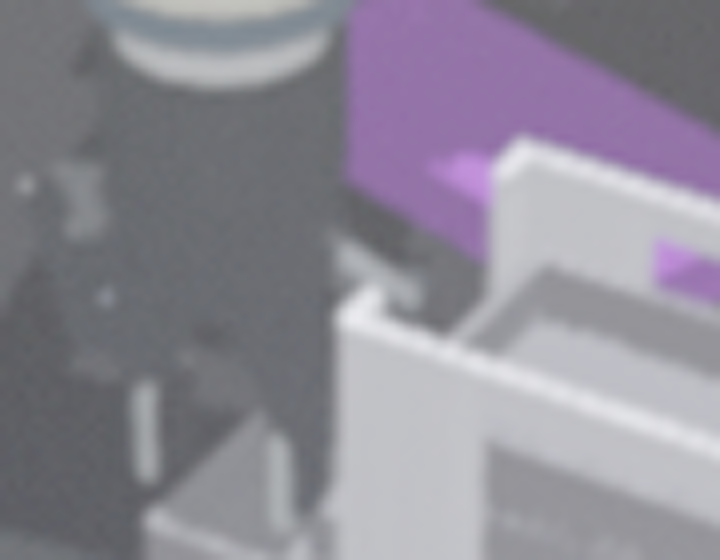

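Both fingers straddle the front wall, the outer tip at crop (148,480) and the inner at (280,525). I'll rise 5 mm to allow for the pads swinging forward, then close.

```bash
python3 -m inch '[{"gripper":0.04,"tx":0,"ty":0,"tz":-0.005,"spin":0},{"gripper":0.03,"tx":0,"ty":0,"tz":0,"spin":0},{"gripper":0.02,"tx":0,"ty":0,"tz":0,"spin":0},{"gripper":0.01,"tx":0,"ty":0,"tz":0,"spin":0},{"gripper":0.0,"tx":0,"ty":0,"tz":0,"spin":0},{"gripper":0.0,"tx":0,"ty":0,"tz":0,"spin":0},{"gripper":0.0,"tx":0,"ty":0,"tz":0,"spin":0},{"gripper":0.0,"tx":0,"ty":0,"tz":0,"spin":0}]' 40
python3 - <<'E'
from ov import *
g=grab_frame("scene")
im=g["pixels"].astype(float); g["pixels"]=np.clip(255*(im/255)**.5,0,255).astype(np.uint8)
crop(g,290,205,90,70,8,"pics/d13.png"); print(sense())
E
```

```text
clock: 12.4
eef_pos: [574.0, 115.4, -29.4]
tcp_rot: [3.142, -0.0, 0.042]
contact_force: [-1.5, 0.7, 3.8]
opening: 0.033
{'clock': 12.45, 'qpos': array([ 1.95796952e-01,  5.81088155e-01,  1.86057190e+00, -8.97546282e-06,
        6.99910109e-01,  1.72440300e+00]), 'qvel': array([ 7.50769897e-05, -6.85761223e-05, -9.49815980e-04, -1.25537748e-03,
       -9.66479092e-04,  1.78601666e-04]), 'joint_efforts': array([-4.01909603e-01, -6.14595366e+01, -2.15168667e+01,  5.50536113e-02,
       -3.44630107e-01,  1.74459410e-01]), 'eef_pos': array([574.04438784, 115.38176742, -29.41130207]), 'tcp_rot': array([ 3.14159038e+00, -2.31091804e-05,  4.21971486e-02]), 'contact_force': array([-2.48360873,  0.9632458 ,  4.59648246]), 'wrist_torque': array([0.02796363, 0.16804671, 0.16232791]), 'opening': 0.03649149143272125}
```

View pics/d13.png

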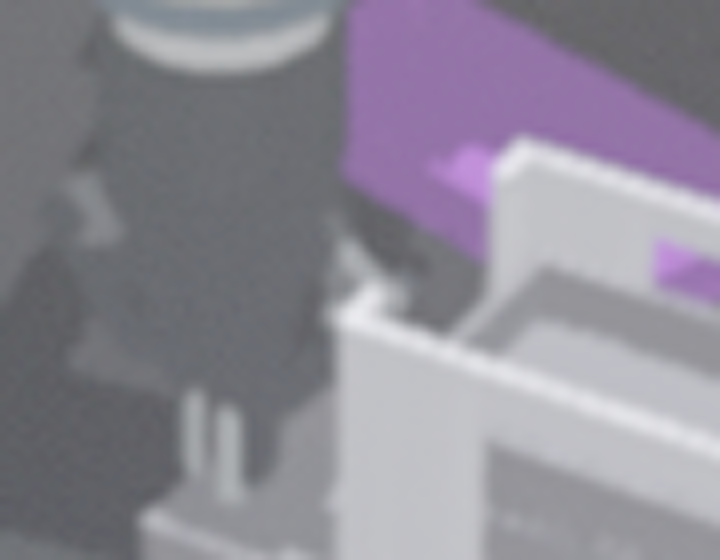

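Gripped: the opening is about 3 mm on the 4 mm wall, and the +4 N shows the tips just touching the tray floor. Now I'll draw the tray along tool +y.

```bash
python3 -m inch '[{"gripper":0.0,"tx":0,"ty":0.004,"tz":0,"spin":0},{"gripper":0.0,"tx":0,"ty":0.008,"tz":0,"spin":0},{"gripper":0.0,"tx":0,"ty":0.01,"tz":0,"spin":0},{"gripper":0.0,"tx":0,"ty":0.01,"tz":0,"spin":0},{"gripper":0.0,"tx":0,"ty":0.01,"tz":0,"spin":0},{"gripper":0.0,"tx":0,"ty":0.01,"tz":0,"spin":0},{"gripper":0.0,"tx":0,"ty":0.006,"tz":0,"spin":0},{"gripper":0.0,"tx":0,"ty":0.002,"tz":0,"spin":0}]'
python3 - <<'E'
from ov import *
g=grab_frame("scene")
im=g["pixels"].astype(float); g["pixels"]=np.clip(255*(im/255)**.5,0,255).astype(np.uint8)
crop(g,240,190,210,150,3.8,"pics/f1.png")
E
```

```text
clock: 13.25
eef_pos: [576.9, 55.0, -29.4]
tcp_rot: [-3.141, -0.001, 0.041]
contact_force: [0.3, 3.6, 3.3]
opening: 0.032
```

View pics/f1.png

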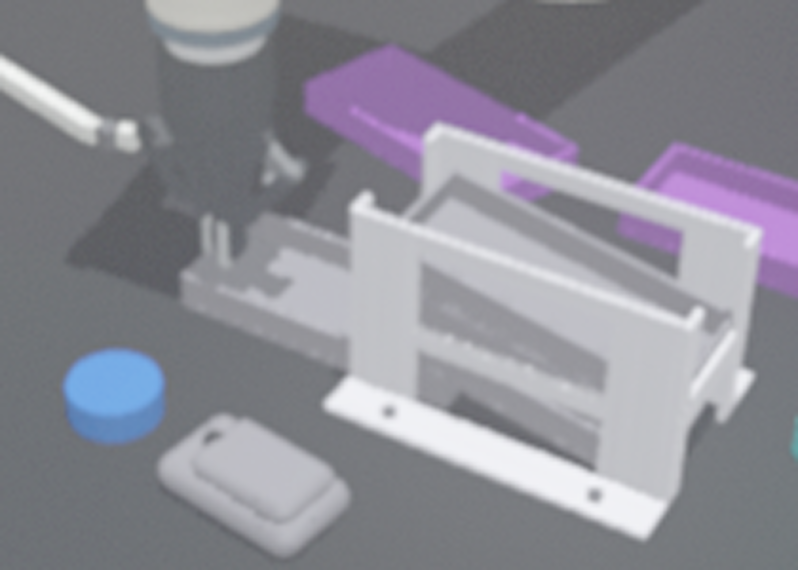

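The tray follows the gripper and the upper stack tips rear-down as expected. I'll continue another 80 mm.

```bash
python3 -m inch '[{"gripper":0.0,"tx":0,"ty":0.006,"tz":0,"spin":0},{"gripper":0.0,"tx":0,"ty":0.012,"tz":0,"spin":0},{"gripper":0.0,"tx":0,"ty":0.015,"tz":0,"spin":0},{"gripper":0.0,"tx":0,"ty":0.015,"tz":0,"spin":0},{"gripper":0.0,"tx":0,"ty":0.015,"tz":0,"spin":0},{"gripper":0.0,"tx":0,"ty":0.012,"tz":0,"spin":0},{"gripper":0.0,"tx":0,"ty":0.007,"tz":0,"spin":0},{"gripper":0.0,"tx":0,"ty":0,"tz":0,"spin":0}]'
python3 - <<'E'
from ov import *
g=grab_frame("scene");print(sense()["eef_pos"])
im=g["pixels"].astype(float); g["pixels"]=np.clip(255*(im/255)**.5,0,255).astype(np.uint8)
crop(g,200,180,250,170,3.2,"pics/f2.png")
f=grab_frame("top");im=f["pixels"].astype(float); f["pixels"]=np.clip(255*(im/255)**.5,0,255).astype(np.uint8)
crop(f,170,140,260,150,3,"pics/f3.png")
E
```

```text
clock: 14.1
eef_pos: [580.1, -29.1, -29.4]
tcp_rot: [3.141, -0.0, 0.041]
contact_force: [0.2, -2.5, 4.6]
opening: 0.031
[580.09897976 -28.88416642 -29.401442  ]
```

View pics/f2.png

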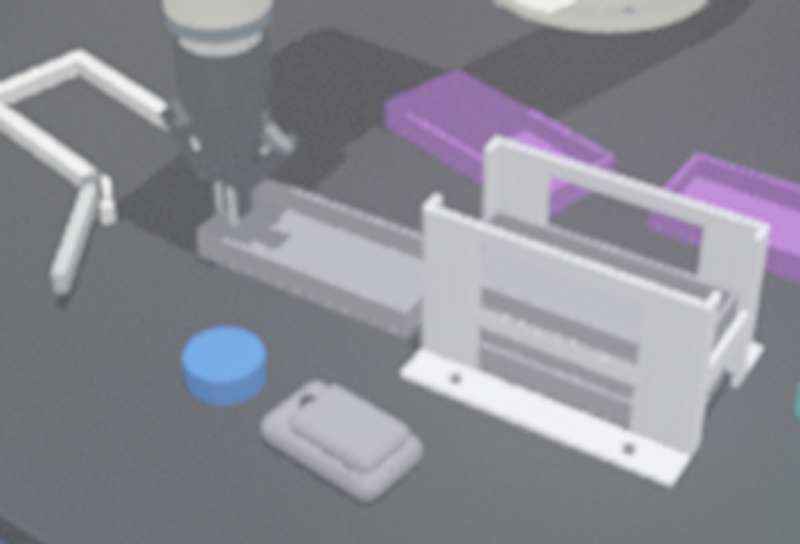

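View pics/f3.png

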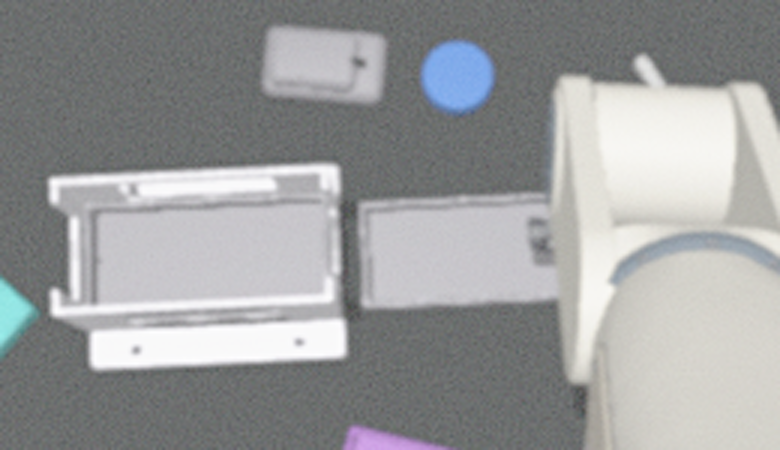

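The tray is out, with its rear edge at top-view crop (360–367, 203–308), and the three upper trays look level. Next I'll measure the tray pose relative to the tool.

```bash
python3 - <<'E'
from ov import *
f=grab_frame("top"); g=grab_frame("scene"); p=sense()["eef_pos"]
c3=lambda q:[170+(q[0]+.5)/3-.5,140+(q[1]+.5)/3-.5]
R=unproj(f,[c3((360,203)),c3((367,308))],26); print(R, np.linalg.norm(R[0]-R[1]))
th=.0415; m=R.mean(0)
print("rear mid",m,"pred front wall centre along axis", m[:2]-198*np.array([-np.sin(th),np.cos(th)]),p)
t=(m[0]+100*np.sin(th),m[1]-100*np.cos(th),th); print(t)
crop(f,230,180,170,80,4.7,"pics/f4.png",trdraw(f,t)); crop(g,220,200,150,110,5,"pics/f5.png",trdraw(g,t))
E
```

```text
[[617.18339375 169.02928704  26.        ]
 [526.8916986  163.22335413  26.        ]] 90.4781690243881
rear mid [572.03754618 166.12632059  26.        ] pred front wall centre along axis [580.25218776 -31.70320113] [580.10639578 -28.170336   -29.42068923]
(np.float64(576.1863550572101), np.float64(66.21242073030841), 0.0415)
```

View pics/f4.png

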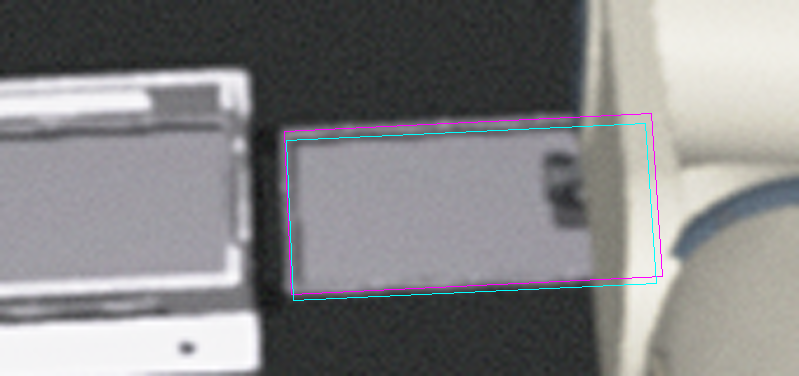

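View pics/f5.png

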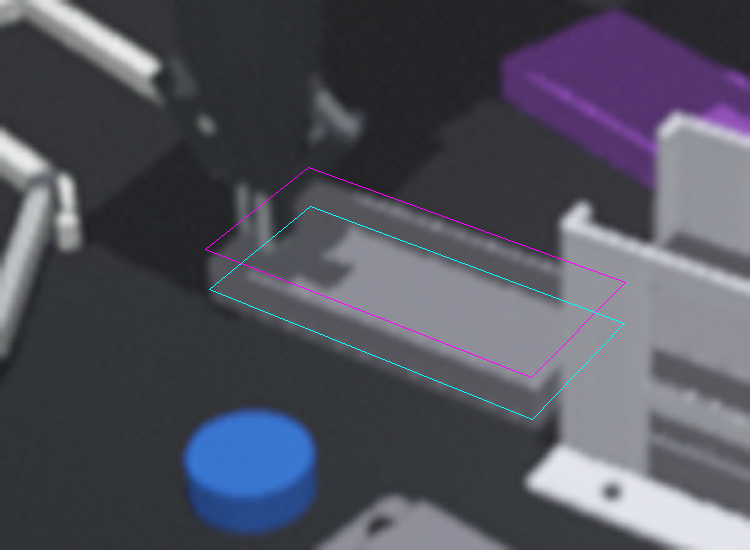

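```bash
python3 - <<'E'
from ov import *
f=grab_frame("top"); g=grab_frame("scene")
for c,fr in(("top",f),("scene",g)):
    for n,z in (("screw_cap",24),("mouse",20),("jar",50)):
        m=masks_of(c,n)
        if m: r,cc=m[0]["centre"]; print(c,n,unproj(fr,[[cc,r]],z)[0], round(m[0]["conf"],2))
W0=np.array([580.25,-31.7]);W1=np.array([563.4,-98.7])
for k in np.linspace(0,1,5):
    W=W0+(W1-W0)*k; th=.0415-.2385*k
    print(k,T2(*W,th,[(45,198,0),(45,0,0)])[:,:2].round(0))
E
```

```text
top screw_cap [727.35397515  82.7347033   24.        ] 0.59
top mouse [750.91632091 204.18685848  20.        ] 0.62
top jar [ 703.00834968 -323.39223375   50.        ] 0.72
scene screw_cap [740.15176431  99.5135311   24.        ] 0.73
scene mouse [747.7671828 208.1319597  20.       ] 0.59
scene jar [ 723.48630777 -301.23991469   50.        ] 0.86
0.0 [[617. 168.]
 [625. -30.]]
0.25 [[625. 149.]
 [621. -49.]]
0.5 [[632. 129.]
 [617. -69.]]
0.75 [[639. 108.]
 [612. -88.]]
1.0 [[ 646.   87.]
 [ 608. -108.]]
```

```bash
python3 -m inch '[{"gripper":0.0,"tx":-0.001,"ty":0.006,"tz":0,"spin":1.5},{"gripper":0.0,"tx":-0.002,"ty":0.01,"tz":0,"spin":2},{"gripper":0.0,"tx":-0.002,"ty":0.012,"tz":0,"spin":2.2},{"gripper":0.0,"tx":-0.002,"ty":0.012,"tz":0,"spin":2.3},{"gripper":0.0,"tx":-0.002,"ty":0.012,"tz":0,"spin":2.2},{"gripper":0.0,"tx":-0.0015,"ty":0.01,"tz":0,"spin":2},{"gripper":0.0,"tx":-0.001,"ty":0.006,"tz":0,"spin":1.5},{"gripper":0.0,"tx":0,"ty":0,"tz":0,"spin":0}]'
python3 - <<'E'
from ov import *
s=sense();print(s["eef_pos"],s["tcp_rot"])
d=(536.6,-233,-.197)
g=grab_frame("scene");im=g["pixels"].astype(float); g["pixels"]=np.clip(255*(im/255)**.5,0,255).astype(np.uint8)
p=s["eef_pos"]; th=s["tcp_rot"][2]; t=(p[0]-98*np.sin(th),p[1]-3.5+98*np.cos(th),th)
crop(g,180,180,220,150,3.6,"pics/g1.png",trdraw(g,t)+dockdraw(g,d))
f=grab_frame("top");im=f["pixels"].astype(float); f["pixels"]=np.clip(255*(im/255)**.5,0,255).astype(np.uint8)
crop(f,270,150,240,130,3.3,"pics/g2.png",trdraw(f,t)+dockdraw(f,d))
E
```

```text
clock: 15.5
eef_pos: [564.2, -95.2, -29.4]
tcp_rot: [3.141, -0.0, -0.199]
contact_force: [-0.5, -3.5, 5.9]
opening: 0.032
[564.22504031 -95.22226866 -29.40041118] [ 3.14105485e+00 -1.74557147e-04 -1.99165212e-01]
```

View pics/g1.png

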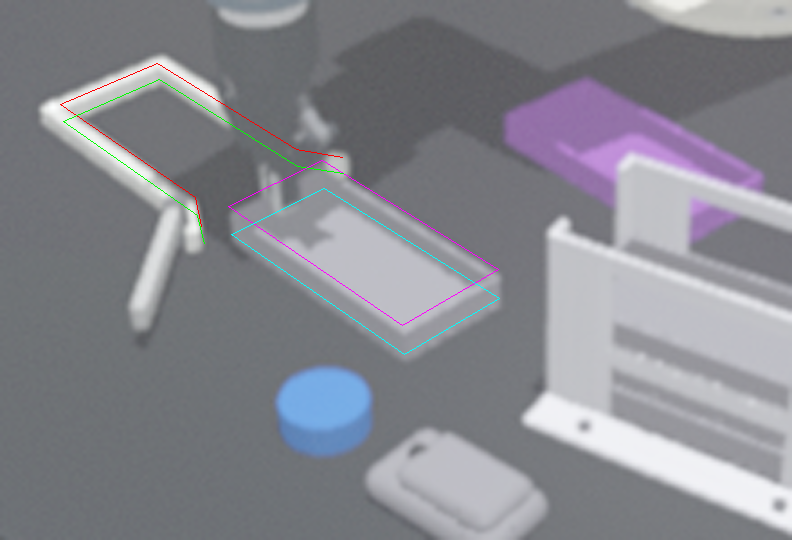

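View pics/g2.png

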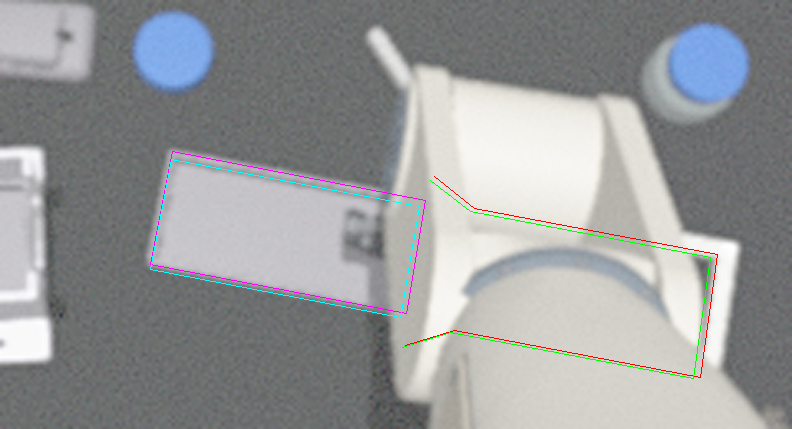

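Tray and dock line up: lateral error is about 1 mm and yaw matches to 0.002 rad. Now I'll slide it in along tool +y.

```bash
python3 -m inch '[{"gripper":0.0,"tx":0,"ty":0.006,"tz":0,"spin":0},{"gripper":0.0,"tx":0,"ty":0.012,"tz":0,"spin":0},{"gripper":0.0,"tx":0,"ty":0.015,"tz":0,"spin":0},{"gripper":0.0,"tx":0,"ty":0.015,"tz":0,"spin":0},{"gripper":0.0,"tx":0,"ty":0.015,"tz":0,"spin":0},{"gripper":0.0,"tx":0,"ty":0.015,"tz":0,"spin":0},{"gripper":0.0,"tx":0,"ty":0.012,"tz":0,"spin":0},{"gripper":0.0,"tx":0,"ty":0.01,"tz":0,"spin":0}]'
```

```text
clock: 16.4
eef_pos: [544.6, -192.7, -29.5]
tcp_rot: [-3.141, 0.0, -0.198]
contact_force: [0.8, 3.1, 6.1]
opening: 0.033
```

```bash
python3 -m inch '[{"gripper":0.0,"tx":0,"ty":0.012,"tz":0,"spin":0},{"gripper":0.0,"tx":0,"ty":0.015,"tz":0,"spin":0},{"gripper":0.0,"tx":0,"ty":0.015,"tz":0,"spin":0},{"gripper":0.0,"tx":0,"ty":0.015,"tz":0,"spin":0},{"gripper":0.0,"tx":0,"ty":0.015,"tz":0,"spin":0},{"gripper":0.0,"tx":0,"ty":0.012,"tz":0,"spin":0},{"gripper":0.0,"tx":0,"ty":0.007,"tz":0,"spin":0},{"gripper":0.0,"tx":0,"ty":0,"tz":0,"spin":0}]'
python3 - <<'E'
from ov import *
s=sense();print(s["eef_pos"],s["tcp_rot"])
d=(536.6,-233,-.197)
p=s["eef_pos"]; th=s["tcp_rot"][2]; t=(p[0]-98*np.sin(th),p[1]-3.5+98*np.cos(th),th)
c,sn=np.cos(d[2]),np.sin(d[2]); e=np.array(t[:2])-d[:2]; print("tray in dock",c*e[0]+sn*e[1],-sn*e[0]+c*e[1])
g=grab_frame("scene");im=g["pixels"].astype(float); g["pixels"]=np.clip(255*(im/255)**.5,0,255).astype(np.uint8)
crop(g,170,170,150,110,5,"pics/g3.png",trdraw(g,t))
f=grab_frame("top");im=f["pixels"].astype(float); f["pixels"]=np.clip(255*(im/255)**.5,0,255).astype(np.uint8)
crop(f,340,140,180,130,4.4,"pics/g4.png",trdraw(f,t))
E
```

```text
clock: 17.2
eef_pos: [526.5, -282.7, -29.4]
tcp_rot: [3.141, -0.0, -0.198]
contact_force: [-1.0, -3.7, 4.8]
opening: 0.028
[ 526.50374102 -282.74552481  -29.41775827] [ 3.14085694e+00 -1.30405965e-04 -1.98310392e-01]
tray in dock 0.6490924460553185 43.80813367319594
```

View pics/g3.png

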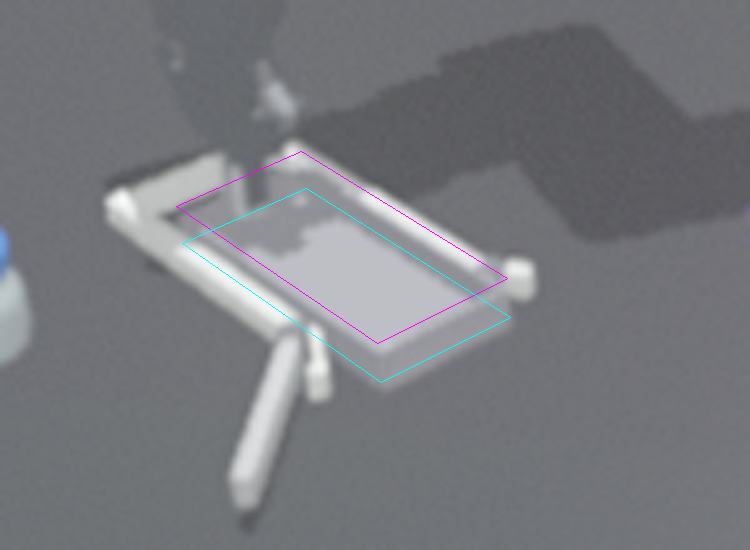

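View pics/g4.png

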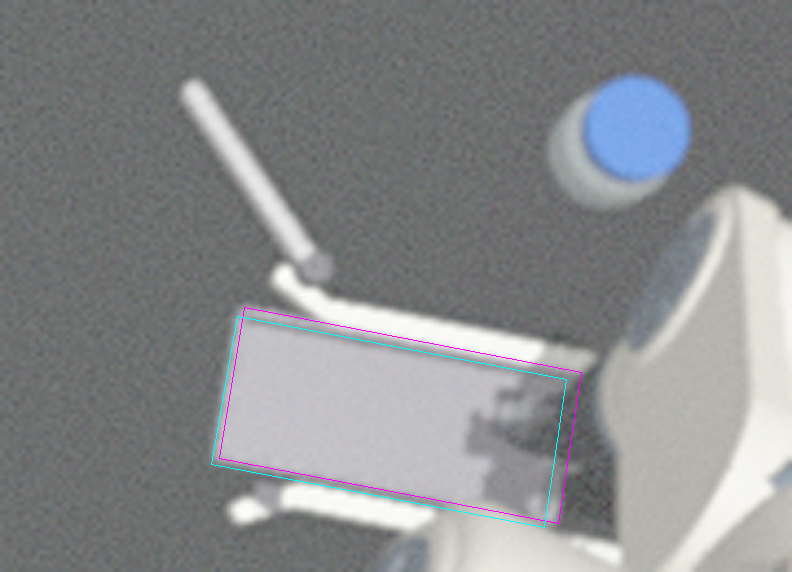

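The tray sits well between the rails, about 45 mm short of home. I'll regrip 15 mm higher now so the outer finger passes over the 16 mm end stop.

```bash
python3 -m inch '[{"gripper":0.02,"tx":0,"ty":0,"tz":0,"spin":0},{"gripper":0.02,"tx":0,"ty":0,"tz":0,"spin":0},{"gripper":0.02,"tx":0,"ty":0,"tz":-0.005,"spin":0},{"gripper":0.02,"tx":0,"ty":0,"tz":-0.01,"spin":0},{"gripper":0.0,"tx":0,"ty":0,"tz":0,"spin":0},{"gripper":0.0,"tx":0,"ty":0,"tz":0,"spin":0},{"gripper":0.0,"tx":0,"ty":0,"tz":0,"spin":0},{"gripper":0.0,"tx":0,"ty":0,"tz":0,"spin":0}]'
python3 - <<'E'
from ov import *
s=sense();print(s["eef_pos"],s["opening"])
g=grab_frame("scene");im=g["pixels"].astype(float); g["pixels"]=np.clip(255*(im/255)**.5,0,255).astype(np.uint8)
crop(g,180,180,90,65,8,"pics/g5.png")
E
```

```text
clock: 18.1
eef_pos: [527.7, -281.2, -13.8]
tcp_rot: [3.141, -0.001, -0.197]
contact_force: [-1.1, -0.1, 6.6]
opening: 0.0
[ 527.74906196 -281.17715912  -13.75743559] 0.00031882393608498723
```

View pics/g5.png

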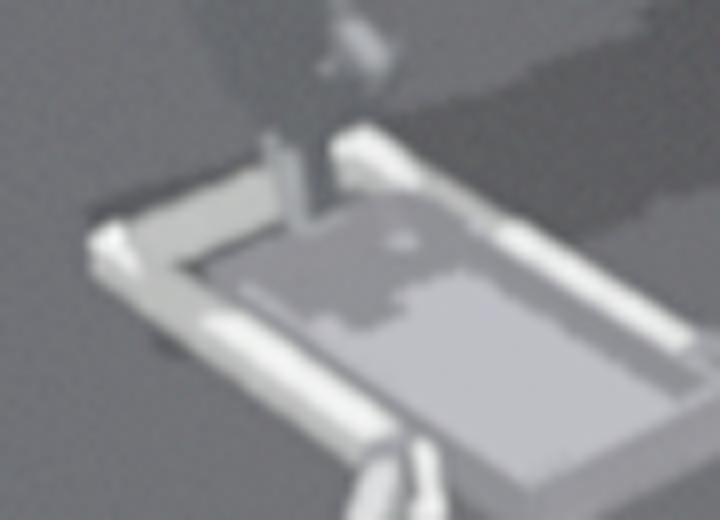

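The fingers closed on nothing, with the tips on the rim at about z 26, which puts the tip offset near 40 mm. I'll reopen, go down 7 mm and regrip.

```bash
python3 -m inch '[{"gripper":0.02,"tx":0,"ty":0,"tz":-0.002,"spin":0},{"gripper":0.02,"tx":0,"ty":0,"tz":0,"spin":0},{"gripper":0.02,"tx":0,"ty":0,"tz":0.004,"spin":0},{"gripper":0.02,"tx":0,"ty":0,"tz":0.005,"spin":0},{"gripper":0.0,"tx":0,"ty":0,"tz":0,"spin":0},{"gripper":0.0,"tx":0,"ty":0,"tz":0,"spin":0},{"gripper":0.0,"tx":0,"ty":0,"tz":0,"spin":0},{"gripper":0.0,"tx":0,"ty":0,"tz":0,"spin":0}]'
python3 - <<'E'
from ov import *
s=sense();print(s["eef_pos"],s["opening"])
g=grab_frame("scene");im=g["pixels"].astype(float); g["pixels"]=np.clip(255*(im/255)**.5,0,255).astype(np.uint8)
crop(g,180,180,90,65,8,"pics/g6.png")
E
```

```text
clock: 18.95
eef_pos: [527.1, -280.9, -21.5]
tcp_rot: [-3.142, 0.0, -0.197]
contact_force: [-0.6, -0.0, -2.0]
opening: 0.025
[ 527.06770446 -280.86265047  -21.54770897] 0.024694699473176193
```

View pics/g6.png

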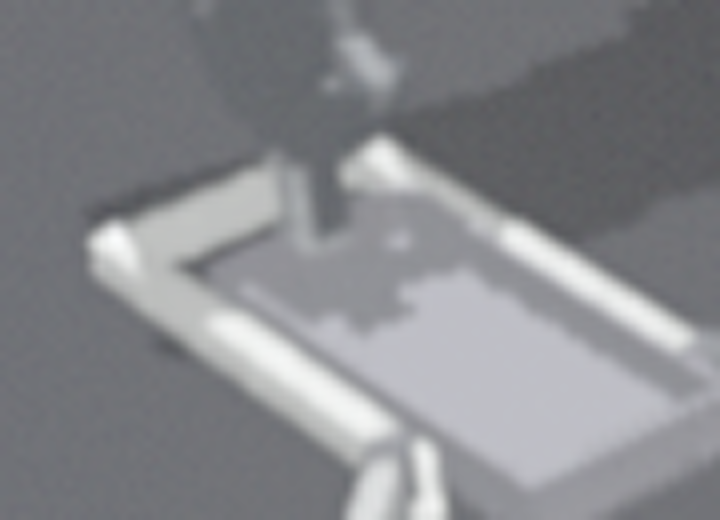

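```bash
python3 -m inch '[{"gripper":0.0,"tx":0,"ty":0.004,"tz":0,"spin":0},{"gripper":0.0,"tx":0,"ty":0.006,"tz":0,"spin":0},{"gripper":0.0,"tx":0,"ty":0.006,"tz":0,"spin":0},{"gripper":0.0,"tx":0,"ty":0.006,"tz":0,"spin":0},{"gripper":0.0,"tx":0,"ty":0.006,"tz":0,"spin":0},{"gripper":0.0,"tx":0,"ty":0.004,"tz":0,"spin":0},{"gripper":0.0,"tx":0,"ty":0.002,"tz":0,"spin":0},{"gripper":0.0,"tx":0,"ty":0,"tz":0,"spin":0}]'
python3 - <<'E'
from ov import *
s=sense();print(s["eef_pos"],s["opening"],s["contact_force"])
g=grab_frame("scene");im=g["pixels"].astype(float); g["pixels"]=np.clip(255*(im/255)**.5,0,255).astype(np.uint8)
crop(g,170,170,150,110,5,"pics/g7.png")
f=grab_frame("top");im=f["pixels"].astype(float); f["pixels"]=np.clip(255*(im/255)**.5,0,255).astype(np.uint8)
crop(f,340,140,180,130,4.4,"pics/g8.png")
E
```

```text
clock: 19.8
eef_pos: [520.3, -314.6, -21.5]
tcp_rot: [3.142, -0.0, -0.197]
contact_force: [0.4, -0.0, 0.5]
opening: 0.033
[ 520.34872809 -314.59698826  -21.5448216 ] 0.033147498665132086 [ 0.35522197 -0.04922883  0.46046235]
```

View pics/g7.png

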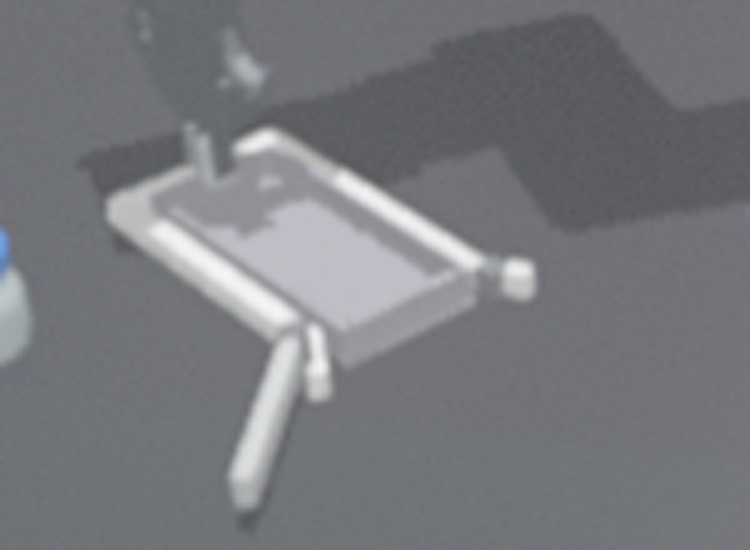

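View pics/g8.png

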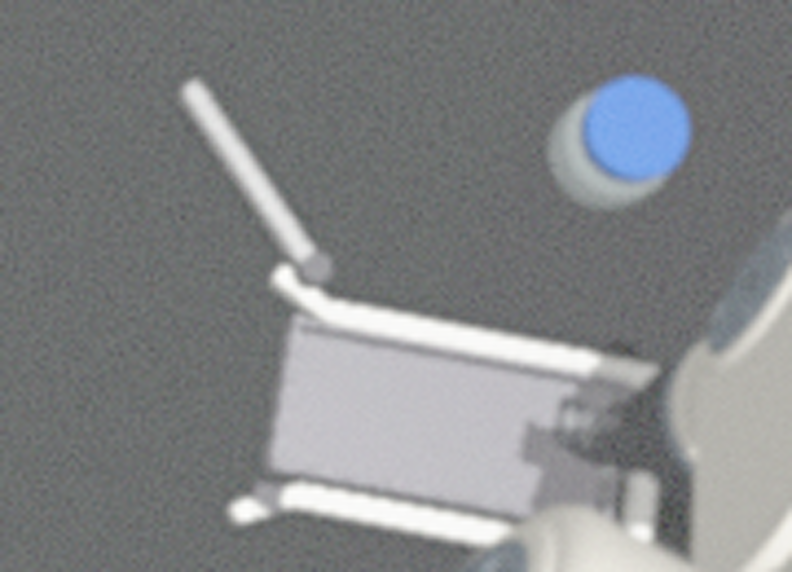

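About 11 mm left. I'll advance slowly and watch the force.

```bash
python3 -m inch '[{"gripper":0.0,"tx":0,"ty":0.002,"tz":0,"spin":0},{"gripper":0.0,"tx":0,"ty":0.002,"tz":0,"spin":0},{"gripper":0.0,"tx":0,"ty":0.002,"tz":0,"spin":0},{"gripper":0.0,"tx":0,"ty":0.001,"tz":0,"spin":0},{"gripper":0.0,"tx":0,"ty":0.001,"tz":0,"spin":0},{"gripper":0.0,"tx":0,"ty":0.001,"tz":0,"spin":0},{"gripper":0.0,"tx":0,"ty":0,"tz":0,"spin":0},{"gripper":0.0,"tx":0,"ty":0,"tz":0,"spin":0}]'
python3 -m inch '[{"gripper":0.0,"tx":0,"ty":0.001,"tz":0,"spin":0},{"gripper":0.0,"tx":0,"ty":0.001,"tz":0,"spin":0},{"gripper":0.0,"tx":0,"ty":0.001,"tz":0,"spin":0},{"gripper":0.0,"tx":0,"ty":0,"tz":0,"spin":0},{"gripper":0.0,"tx":0,"ty":0,"tz":0,"spin":0},{"gripper":0.0,"tx":0,"ty":0,"tz":0,"spin":0},{"gripper":0.0,"tx":0,"ty":0,"tz":0,"spin":0},{"gripper":0.0,"tx":0,"ty":0,"tz":0,"spin":0}]'
python3 - <<'E'
from ov import *
s=sense();print(s["eef_pos"],s["opening"],s["contact_force"])
g=grab_frame("scene");im=g["pixels"].astype(float); g["pixels"]=np.clip(255*(im/255)**.5,0,255).astype(np.uint8)
crop(g,180,180,120,90,6.5,"pics/g9.png")
f=grab_frame("top");im=f["pixels"].astype(float); f["pixels"]=np.clip(255*(im/255)**.5,0,255).astype(np.uint8)
crop(f,380,180,130,95,6,"pics/g10.png")
E
```

```text
clock: 20.7
eef_pos: [518.7, -323.1, -21.5]
tcp_rot: [3.142, -0.0, -0.197]
contact_force: [0.1, -0.0, -1.0]
opening: 0.03
clock: 21.5
eef_pos: [518.1, -326.0, -21.5]
tcp_rot: [3.142, -0.0, -0.197]
contact_force: [0.5, -0.2, -1.0]
opening: 0.029
[ 518.11596883 -326.04447761  -21.49814754] 0.029332160387537175 [ 0.47955342 -0.23989912 -0.99266402]
```

View pics/g9.png

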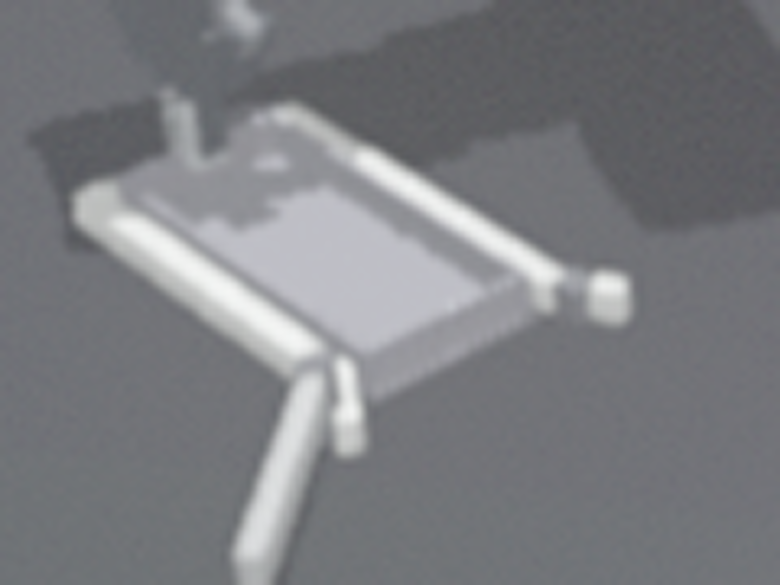

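View pics/g10.png

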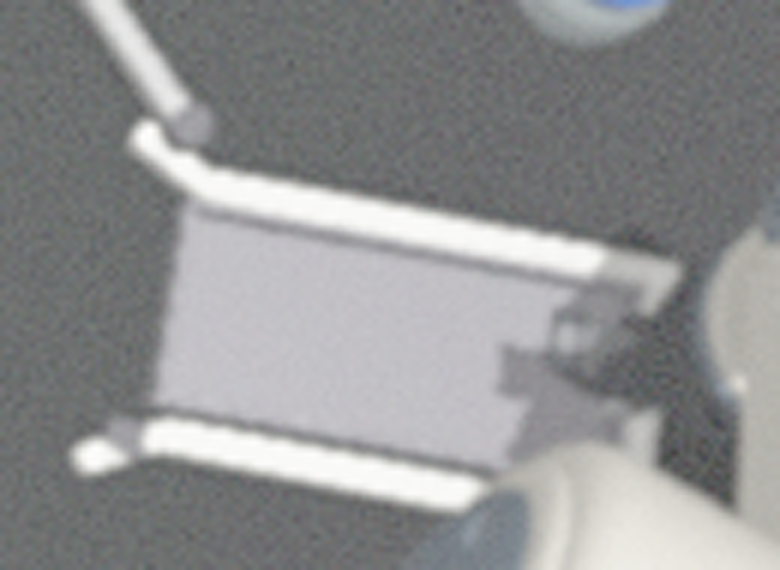

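```bash
python3 -m inch '[{"gripper":0.0,"tx":0,"ty":0.001,"tz":0,"spin":0},{"gripper":0.0,"tx":0,"ty":0.001,"tz":0,"spin":0},{"gripper":0.0,"tx":0,"ty":0,"tz":0,"spin":0},{"gripper":0.0,"tx":0,"ty":0,"tz":0,"spin":0},{"gripper":0.0,"tx":0,"ty":0,"tz":0,"spin":0},{"gripper":0.0,"tx":0,"ty":0,"tz":0,"spin":0},{"gripper":0.0,"tx":0,"ty":0,"tz":0,"spin":0},{"gripper":0.0,"tx":0,"ty":0,"tz":0,"spin":0}]'
python3 -m inch '[{"gripper":0.0,"tx":0,"ty":0.001,"tz":0,"spin":0},{"gripper":0.0,"tx":0,"ty":0.001,"tz":0,"spin":0},{"gripper":0.0,"tx":0,"ty":0,"tz":0,"spin":0},{"gripper":0.0,"tx":0,"ty":0,"tz":0,"spin":0},{"gripper":0.0,"tx":0,"ty":0,"tz":0,"spin":0},{"gripper":0.0,"tx":0,"ty":0,"tz":0,"spin":0},{"gripper":0.0,"tx":0,"ty":0,"tz":0,"spin":0},{"gripper":0.0,"tx":0,"ty":0,"tz":0,"spin":0}]'
python3 - <<'E'
from h import *
s=sense();print(s["eef_pos"],s["opening"],s["contact_force"])
E
```

```text
clock: 22.4
eef_pos: [517.7, -328.0, -21.5]
tcp_rot: [-3.142, 0.0, -0.197]
contact_force: [-0.7, 0.1, -0.9]
opening: 0.028
clock: 23.2
eef_pos: [517.4, -329.4, -21.5]
tcp_rot: [-3.141, 0.0, -0.197]
contact_force: [1.7, 4.7, 0.2]
opening: 0.029
[ 517.41514249 -329.35240346  -21.52607049] 0.02923210114956495 [1.6911878  4.65890628 0.18468578]
```

```bash
python3 -m inch '[{"gripper":0.0,"tx":0,"ty":0.001,"tz":0,"spin":0},{"gripper":0.0,"tx":0,"ty":0.001,"tz":0,"spin":0},{"gripper":0.0,"tx":0,"ty":0,"tz":0,"spin":0},{"gripper":0.0,"tx":0,"ty":0,"tz":0,"spin":0},{"gripper":0.0,"tx":0,"ty":0,"tz":0,"spin":0},{"gripper":0.0,"tx":0,"ty":0,"tz":0,"spin":0},{"gripper":0.0,"tx":0,"ty":0,"tz":0,"spin":0},{"gripper":0.0,"tx":0,"ty":0,"tz":0,"spin":0}]'
python3 - <<'E'
from ov import *
s=sense();print(s["eef_pos"],s["opening"],s["contact_force"])
f=grab_frame("top");im=f["pixels"].astype(float); f["pixels"]=np.clip(255*(im/255)**.5,0,255).astype(np.uint8)
d=(536.6,-233,-.197)
crop(f,380,180,130,95,6,"pics/g11.png",trdraw(f,d))
E
```

```text
clock: 24.0
eef_pos: [517.3, -329.5, -21.6]
tcp_rot: [-3.138, 0.001, -0.198]
contact_force: [5.7, 14.4, 3.9]
opening: 0.019
[ 517.29215227 -329.45222207  -21.5537586 ] 0.019346674734900853 [ 5.67806025 14.39148449  3.93084552]
```

View pics/g11.png

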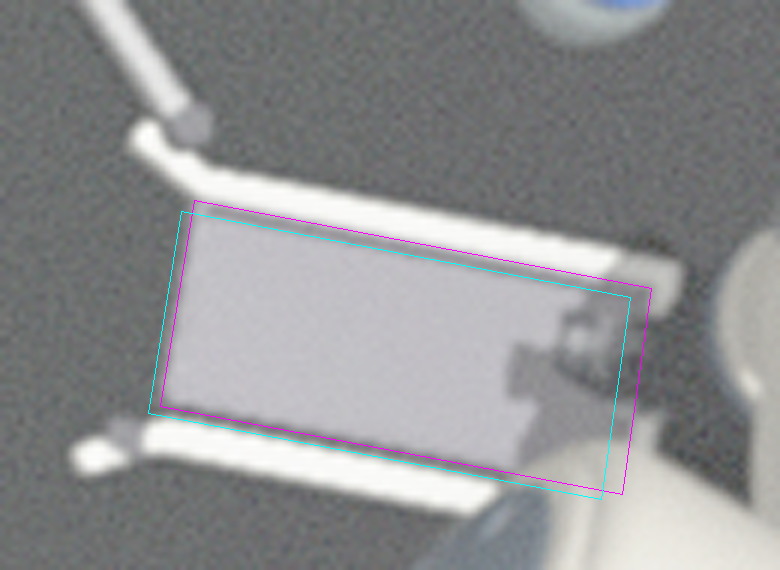

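The force rose to 15 N at the stop and the rear edge overlays the home outline, so the tray is home. I'll release and rise.

```bash
python3 -m inch '[{"gripper":0.02,"tx":0,"ty":-0.001,"tz":0,"spin":0},{"gripper":0.025,"tx":0,"ty":-0.001,"tz":0,"spin":0},{"gripper":0.025,"tx":0,"ty":0,"tz":0,"spin":0},{"gripper":0.025,"tx":0,"ty":0,"tz":-0.005,"spin":0},{"gripper":0.025,"tx":0,"ty":0,"tz":-0.02,"spin":0},{"gripper":0.025,"tx":0,"ty":0,"tz":-0.035,"spin":0},{"gripper":0.025,"tx":0,"ty":0,"tz":-0.035,"spin":0},{"gripper":0.0,"tx":0,"ty":0,"tz":0,"spin":0}]'
python3 - <<'E'
from ov import *
s=sense(); p=s["eef_pos"];print(p,s["opening"],s["tcp_rot"])
d=(536.6,-233,-.197); h=T2(*d,[(74,111,0)])[0,:2]; psi=-.197
for a in (2.4,):
    th=d[2]+np.pi-a; u=np.array([np.cos(th),np.sin(th)]); n=np.array([np.sin(th),-np.cos(th)])
    P=h+90*u+45*n+[0,3.5]; e=P-p[:2]; print(P, "tx",e[0]*np.cos(psi)+e[1]*np.sin(psi),"ty",e[0]*np.sin(psi)-e[1]*np.cos(psi))
E
```

```text
clock: 24.85
eef_pos: [520.2, -332.2, 78.7]
tcp_rot: [3.138, -0.008, -0.197]
contact_force: [0.6, 0.0, 0.0]
opening: 0.136
[ 520.2150316  -332.20192362   78.72730174] 0.13649742333421838 [ 3.13842463 -0.00758227 -0.19724671]
[ 731.18813248 -126.99478598] tx 166.72766382168564 ty -242.53145105237076
```

```bash
python3 -m inch '[{"gripper":0.0,"tx":0.024,"ty":-0.035,"tz":0,"spin":0},{"gripper":0.0,"tx":0.024,"ty":-0.035,"tz":0,"spin":0},{"gripper":0.0,"tx":0.024,"ty":-0.035,"tz":0,"spin":0},{"gripper":0.0,"tx":0.024,"ty":-0.035,"tz":0,"spin":0},{"gripper":0.0,"tx":0.024,"ty":-0.035,"tz":0,"spin":0},{"gripper":0.0,"tx":0.024,"ty":-0.035,"tz":0,"spin":0},{"gripper":0.0,"tx":0.023,"ty":-0.0325,"tz":0,"spin":0},{"gripper":0.0,"tx":0,"ty":0,"tz":0,"spin":0}]'
python3 - <<'E'
from ov import *
s=sense(); p=s["eef_pos"];print(p,s["opening"],s["tcp_rot"])
d=(536.6,-233,-.197)
f=grab_frame("top"); crop(f,360,140,160,140,4.2,"pics/h1.png",trdraw(f,d)+bardraw(f,d,2.4)); 
g=grab_frame("scene");im=g["pixels"].astype(float); g["pixels"]=np.clip(255*(im/255)**.5,0,255).astype(np.uint8)
crop(g,140,120,220,160,3.6,"pics/h2.png",[(proj(g,[p+[0,0,40],p*[1,1,0]]),(0,0,255),False)])
E
```

```text
clock: 25.65
eef_pos: [731.7, -121.1, 73.1]
tcp_rot: [-3.141, -0.002, -0.194]
contact_force: [0.1, -0.5, -0.0]
opening: 0.002
[ 731.73743319 -121.12296164   73.10204514] 0.0016780678013642342 [-3.14052162e+00 -1.95993368e-03 -1.93758730e-01]
```

View pics/h1.png

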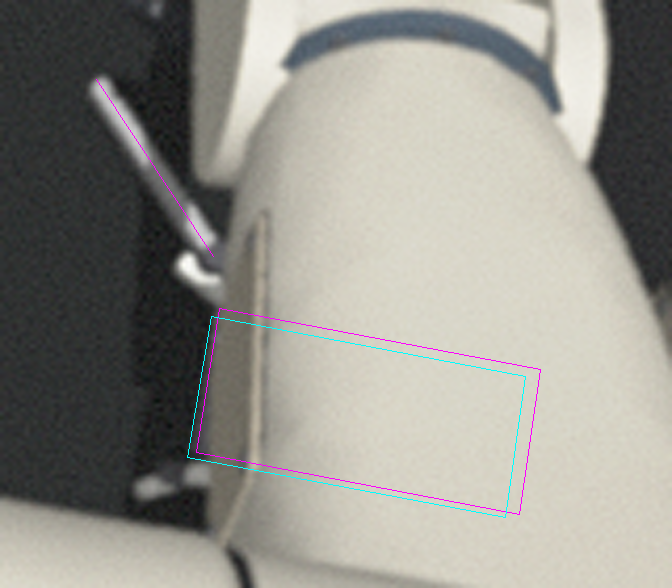

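View pics/h2.png

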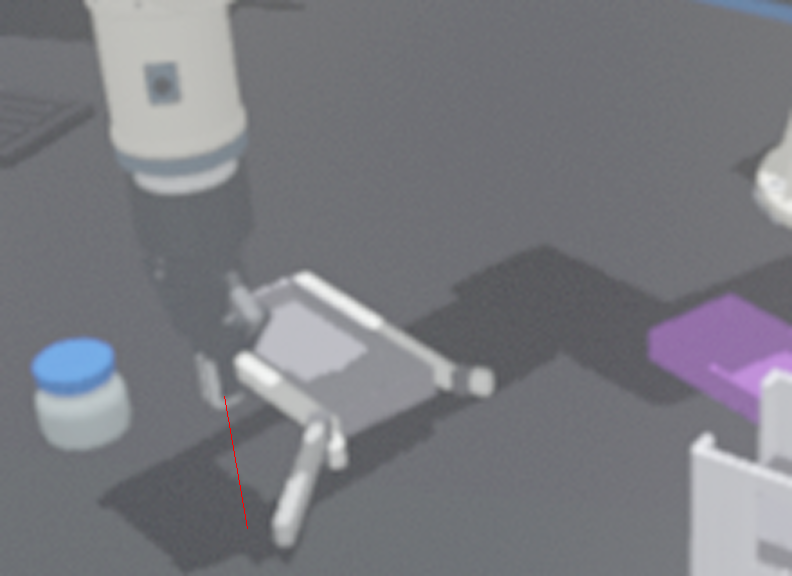

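Tips project correctly at reported z + 40, so the tip offset holds. The bar and tray are unchanged. I'll lower behind the bar to tip height of about 22 mm.

```bash
python3 -m inch '[{"gripper":0.0,"tx":0,"ty":0,"tz":0.02,"spin":0},{"gripper":0.0,"tx":0,"ty":0,"tz":0.03,"spin":0},{"gripper":0.0,"tx":0,"ty":0,"tz":0.025,"spin":0},{"gripper":0.0,"tx":0,"ty":0,"tz":0.0165,"spin":0},{"gripper":0.0,"tx":0,"ty":0,"tz":0,"spin":0},{"gripper":0.0,"tx":0,"ty":0,"tz":0,"spin":0},{"gripper":0.0,"tx":0,"ty":0,"tz":0,"spin":0},{"gripper":0.0,"tx":0,"ty":0,"tz":0,"spin":0}]'
python3 - <<'E'
from ov import *
s=sense(); p=s["eef_pos"];print(p,s["opening"],s["tcp_rot"])
d=(536.6,-233,-.197); h=T2(*d,[(74,111,0)])[0,:2]; psi=s["tcp_rot"][2]
X=np.array([np.cos(psi),np.sin(psi)]);Y=np.array([np.sin(psi),-np.cos(psi)])
cur=p[:2]
for a in (2.4,2.2,2.0,1.8,1.6,1.4,1.2,1.0,.8,.6,.4,.2,.1,0):
    th=d[2]+np.pi-a; u=np.array([np.cos(th),np.sin(th)]); n=np.array([np.sin(th),-np.cos(th)])
    off=5+11*abs(n@X)+14*abs(n@Y)
    P=h+90*u+off*n+[0,3.5]; e=P-cur; print(a,P.round(0),"tx %.1f ty %.1f"%(e@X,e@Y),"off %.1f"%off); cur=P
g=grab_frame("scene");im=g["pixels"].astype(float); g["pixels"]=np.clip(255*(im/255)**.5,0,255).astype(np.uint8)
crop(g,160,180,110,85,7,"pics/h3.png")
E
```

```text
clock: 26.55
eef_pos: [729.6, -125.1, -16.4]
tcp_rot: [-3.142, -0.002, -0.197]
contact_force: [-0.3, 0.2, 0.4]
opening: -0.003
[ 729.60625946 -125.1364813   -16.39921623] -0.0027258651498740984 [-3.14155724e+00 -2.33824195e-03 -1.97133625e-01]
2.4 [ 720. -108.] tx -13.1 ty -14.9 off 22.8
2.2 [712. -90.] tx -10.9 ty -15.7 off 22.1
2.0 [701. -74.] tx -14.5 ty -13.4 off 20.8
1.8 [685. -61.] tx -17.5 ty -10.2 off 18.9
1.6 [667. -51.] tx -19.8 ty -6.1 off 16.4
1.4 [651. -46.] tx -16.4 ty -2.3 off 18.2
1.2 [635. -43.] tx -16.3 ty 0.5 off 20.3
1.0 [618. -43.] tx -16.6 ty 3.7 off 21.8
0.8 [601. -47.] tx -16.2 ty 7.2 off 22.6
0.6 [584. -55.] tx -15.0 ty 10.7 off 22.8
0.4 [569. -66.] tx -12.8 ty 14.1 off 22.2
0.2 [556. -81.] tx -9.8 ty 17.1 off 20.9
0.1 [551. -90.] tx -3.5 ty 9.5 off 20.0
0 [546. -99.] tx -2.4 ty 9.9 off 19.0
```

View pics/h3.png

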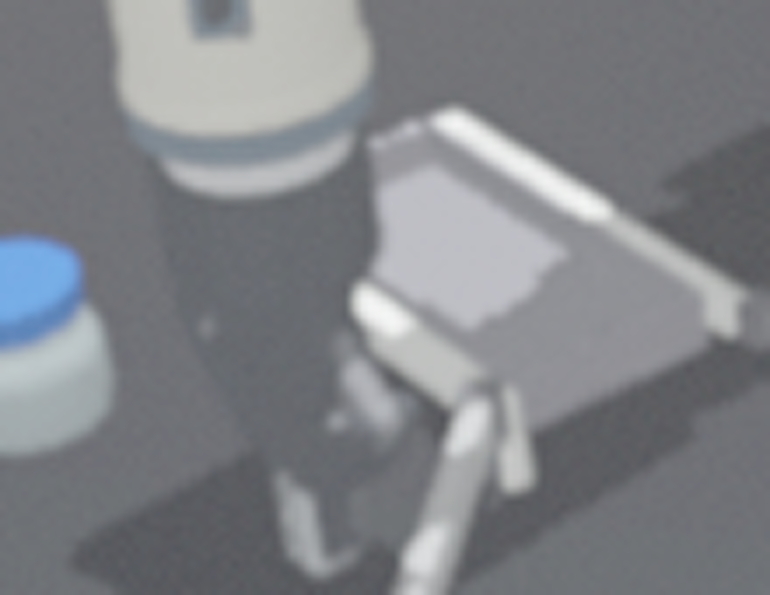

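```bash
python3 -m inch '[{"gripper":0.0,"tx":-0.0065,"ty":-0.0075,"tz":0,"spin":0},{"gripper":0.0,"tx":-0.0065,"ty":-0.0075,"tz":0,"spin":0},{"gripper":0.0,"tx":-0.0055,"ty":-0.008,"tz":0,"spin":0},{"gripper":0.0,"tx":-0.0055,"ty":-0.008,"tz":0,"spin":0},{"gripper":0.0,"tx":-0.007,"ty":-0.007,"tz":0,"spin":0},{"gripper":0.0,"tx":-0.007,"ty":-0.007,"tz":0,"spin":0},{"gripper":0.0,"tx":-0.0085,"ty":-0.005,"tz":0,"spin":0},{"gripper":0.0,"tx":-0.0085,"ty":-0.005,"tz":0,"spin":0}]'
python3 - <<'E'
from ov import *
s=sense(); p=s["eef_pos"];print(p,s["contact_force"])
g=grab_frame("scene");im=g["pixels"].astype(float); g["pixels"]=np.clip(255*(im/255)**.5,0,255).astype(np.uint8)
crop(g,180,180,120,90,6.5,"pics/h4.png",bardraw(g,(536.6,-233,-.197),1.8))
E
```

```text
clock: 27.4
eef_pos: [684.8, -59.5, -18.0]
tcp_rot: [-3.142, -0.0, -0.197]
contact_force: [1.4, -1.1, -1.2]
opening: -0.001
[684.75890254 -59.51350554 -18.03615813] [ 1.37543806 -1.13940702 -1.1514797 ]
```

View pics/h4.png

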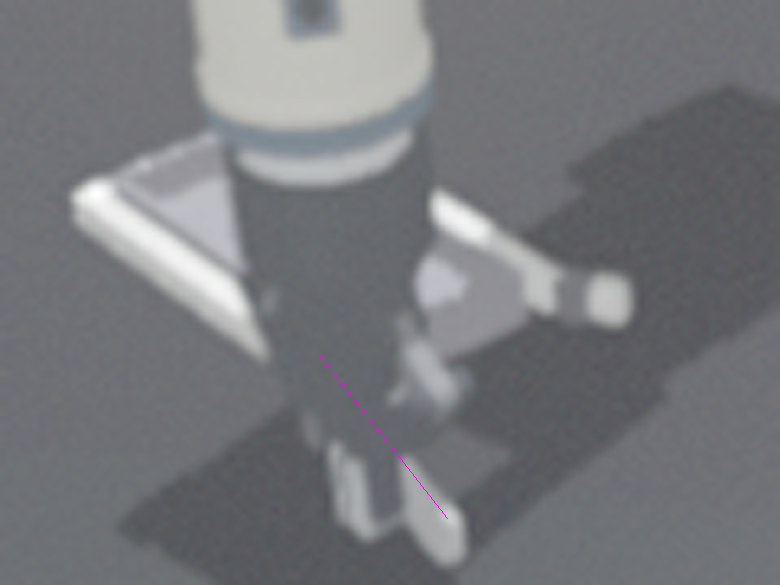

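The bar is moving with the finger, at about 1.8 rad. I'll continue round.

```bash
python3 -m inch '[{"gripper":0.0,"tx":-0.01,"ty":-0.003,"tz":0,"spin":0},{"gripper":0.0,"tx":-0.01,"ty":-0.003,"tz":0,"spin":0},{"gripper":0.0,"tx":-0.008,"ty":-0.001,"tz":0,"spin":0},{"gripper":0.0,"tx":-0.008,"ty":-0.001,"tz":0,"spin":0},{"gripper":0.0,"tx":-0.008,"ty":0,"tz":0,"spin":0},{"gripper":0.0,"tx":-0.008,"ty":0,"tz":0,"spin":0},{"gripper":0.0,"tx":-0.0083,"ty":0.0018,"tz":0,"spin":0},{"gripper":0.0,"tx":-0.0083,"ty":0.0018,"tz":0,"spin":0}]'
python3 - <<'E'
from ov import *
s=sense(); p=s["eef_pos"];print(p,s["contact_force"])
g=grab_frame("scene");im=g["pixels"].astype(float); g["pixels"]=np.clip(255*(im/255)**.5,0,255).astype(np.uint8)
crop(g,190,170,130,100,6,"pics/h5.png",bardraw(g,(536.6,-233,-.197),1.0))
E
```

```text
clock: 28.25
eef_pos: [618.3, -42.4, -18.0]
tcp_rot: [-3.142, -0.0, -0.197]
contact_force: [0.6, -0.7, 0.6]
opening: -0.003
[618.34796491 -42.41743088 -17.96632604] [ 0.61389754 -0.72661626  0.61195177]
```

View pics/h5.png

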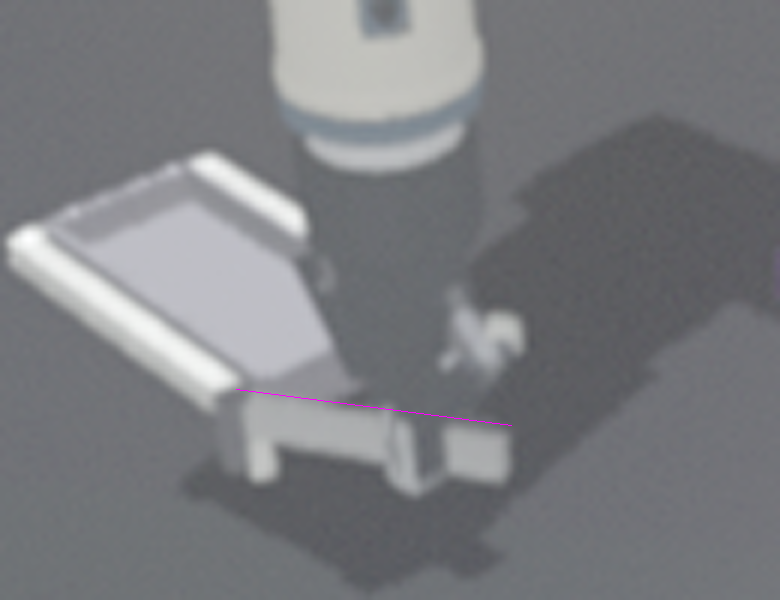

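```bash
python3 -m inch '[{"gripper":0.0,"tx":-0.008,"ty":0.0036,"tz":0,"spin":0},{"gripper":0.0,"tx":-0.008,"ty":0.0036,"tz":0,"spin":0},{"gripper":0.0,"tx":-0.0075,"ty":0.0054,"tz":0,"spin":0},{"gripper":0.0,"tx":-0.0075,"ty":0.0054,"tz":0,"spin":0},{"gripper":0.0,"tx":-0.0064,"ty":0.007,"tz":0,"spin":0},{"gripper":0.0,"tx":-0.0064,"ty":0.007,"tz":0,"spin":0},{"gripper":0.0,"tx":-0.005,"ty":0.0085,"tz":0,"spin":0},{"gripper":0.0,"tx":-0.005,"ty":0.0085,"tz":0,"spin":0}]'
python3 - <<'E'
from ov import *
s=sense(); p=s["eef_pos"];print(p,s["contact_force"])
g=grab_frame("scene");im=g["pixels"].astype(float); g["pixels"]=np.clip(255*(im/255)**.5,0,255).astype(np.uint8)
crop(g,190,170,130,100,6,"pics/h6.png",bardraw(g,(536.6,-233,-.197),0.2))
E
```

```text
clock: 29.1
eef_pos: [556.1, -80.5, -18.0]
tcp_rot: [-3.142, -0.0, -0.197]
contact_force: [0.7, 0.7, 0.2]
opening: -0.005
[556.10517664 -80.54171179 -17.98922931] [0.70227707 0.72105552 0.163583  ]
```

View pics/h6.png

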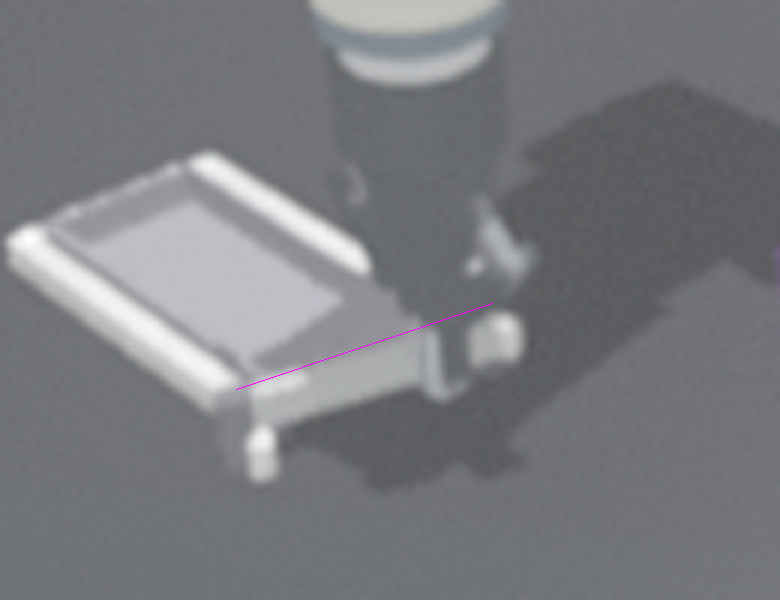

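Bar at about 0.2 rad. Now I'll close the last part slowly until the force rises.

```bash
python3 -m inch '[{"gripper":0.0,"tx":-0.002,"ty":0.005,"tz":0,"spin":0},{"gripper":0.0,"tx":-0.0015,"ty":0.0045,"tz":0,"spin":0},{"gripper":0.0,"tx":-0.001,"ty":0.004,"tz":0,"spin":0},{"gripper":0.0,"tx":-0.001,"ty":0.003,"tz":0,"spin":0},{"gripper":0.0,"tx":0,"ty":0.002,"tz":0,"spin":0},{"gripper":0.0,"tx":0,"ty":0.001,"tz":0,"spin":0},{"gripper":0.0,"tx":0,"ty":0,"tz":0,"spin":0},{"gripper":0.0,"tx":0,"ty":0,"tz":0,"spin":0}]'
python3 -m inch '[{"gripper":0.0,"tx":0,"ty":0.001,"tz":0,"spin":0},{"gripper":0.0,"tx":0,"ty":0.001,"tz":0,"spin":0},{"gripper":0.0,"tx":0,"ty":0,"tz":0,"spin":0},{"gripper":0.0,"tx":0,"ty":0,"tz":0,"spin":0},{"gripper":0.0,"tx":0,"ty":0,"tz":0,"spin":0},{"gripper":0.0,"tx":0,"ty":0,"tz":0,"spin":0},{"gripper":0.0,"tx":0,"ty":0,"tz":0,"spin":0},{"gripper":0.0,"tx":0,"ty":0,"tz":0,"spin":0}]'
python3 - <<'E'
from ov import *
s=sense(); p=s["eef_pos"];print(p,s["contact_force"])
g=grab_frame("scene");im=g["pixels"].astype(float); g["pixels"]=np.clip(255*(im/255)**.5,0,255).astype(np.uint8)
crop(g,190,170,130,100,6,"pics/h7.png",bardraw(g,(536.6,-233,-.197),0))
E
```

```text
clock: 29.95
eef_pos: [547.4, -97.9, -18.1]
tcp_rot: [3.142, 0.0, -0.197]
contact_force: [0.3, 0.2, -0.3]
opening: -0.001
clock: 30.75
eef_pos: [547.1, -99.9, -18.0]
tcp_rot: [3.142, -0.0, -0.197]
contact_force: [0.0, -0.7, -0.2]
opening: -0.0
[547.05861703 -99.92834845 -18.00869255] [ 0.01219917 -0.65816807 -0.17345467]
```

View pics/h7.png

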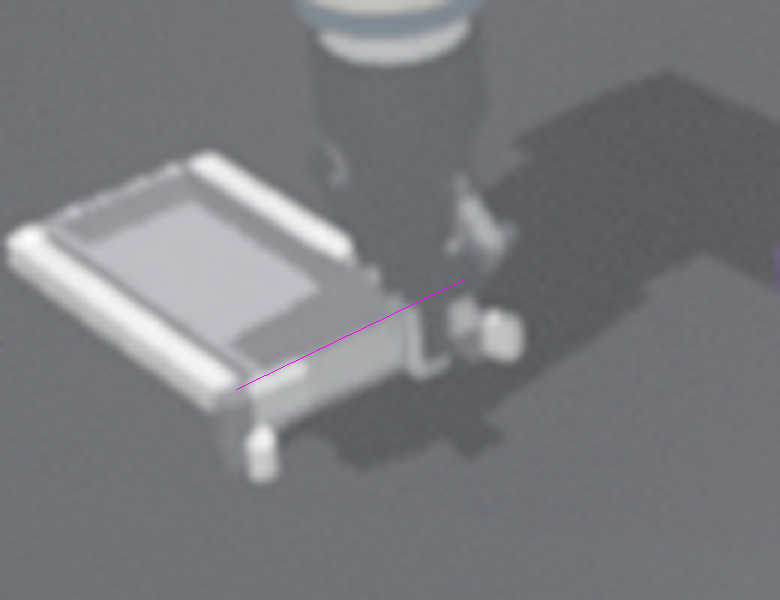

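Near shut, but no stop felt yet. I'll push on in 1 mm rows.

```bash
python3 -m inch '[{"gripper":0.0,"tx":0,"ty":0.001,"tz":0,"spin":0},{"gripper":0.0,"tx":0,"ty":0.001,"tz":0,"spin":0},{"gripper":0.0,"tx":0,"ty":0.001,"tz":0,"spin":0},{"gripper":0.0,"tx":0,"ty":0,"tz":0,"spin":0},{"gripper":0.0,"tx":0,"ty":0,"tz":0,"spin":0},{"gripper":0.0,"tx":0,"ty":0,"tz":0,"spin":0},{"gripper":0.0,"tx":0,"ty":0,"tz":0,"spin":0},{"gripper":0.0,"tx":0,"ty":0,"tz":0,"spin":0}]'
python3 -m inch '[{"gripper":0.0,"tx":0,"ty":0.001,"tz":0,"spin":0},{"gripper":0.0,"tx":0,"ty":0.001,"tz":0,"spin":0},{"gripper":0.0,"tx":0,"ty":0,"tz":0,"spin":0},{"gripper":0.0,"tx":0,"ty":0,"tz":0,"spin":0},{"gripper":0.0,"tx":0,"ty":0,"tz":0,"spin":0},{"gripper":0.0,"tx":0,"ty":0,"tz":0,"spin":0},{"gripper":0.0,"tx":0,"ty":0,"tz":0,"spin":0},{"gripper":0.0,"tx":0,"ty":0,"tz":0,"spin":0}]'
python3 - <<'E'
from ov import *
s=sense(); p=s["eef_pos"];print(p,s["contact_force"])
f=grab_frame("top");crop(f,360,140,160,140,4.2,"pics/h8.png",bardraw(f,(536.6,-233,-.197),0))
E
```

```text
clock: 31.6
eef_pos: [546.5, -102.9, -18.0]
tcp_rot: [3.142, -0.0, -0.197]
contact_force: [0.1, 0.1, 0.3]
opening: -0.003
clock: 32.4
eef_pos: [546.4, -103.3, -18.0]
tcp_rot: [-3.14, -0.0, -0.198]
contact_force: [1.7, 10.9, -0.7]
opening: -0.0
[ 546.41452975 -103.30466183  -17.98693305] [ 1.70786156 10.85449797 -0.68838635]
```

View pics/h8.png

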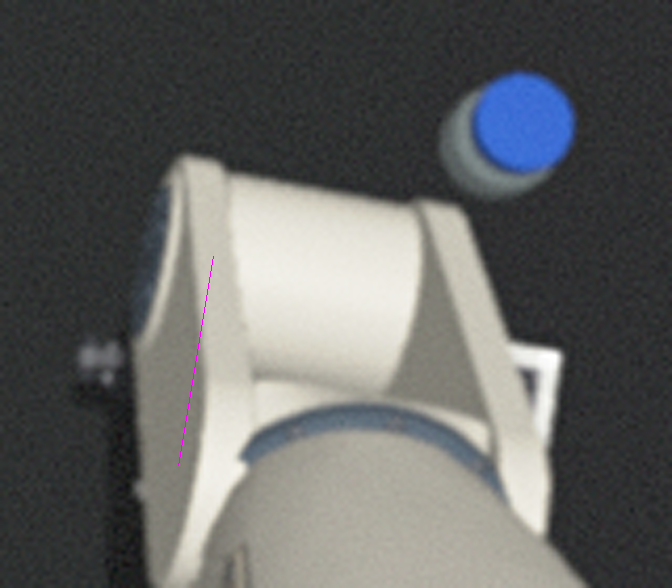

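The force rose to 11 N against a hard stop, so the bar is shut. I'll back off, rise, and pull the arm away to check.

```bash
python3 -m inch '[{"gripper":0.0,"tx":0,"ty":-0.005,"tz":0,"spin":0},{"gripper":0.0,"tx":0,"ty":-0.015,"tz":0,"spin":0},{"gripper":0.0,"tx":0,"ty":-0.015,"tz":0,"spin":0},{"gripper":0.0,"tx":0,"ty":-0.005,"tz":-0.02,"spin":0},{"gripper":0.0,"tx":0,"ty":0,"tz":-0.04,"spin":0},{"gripper":0.0,"tx":0,"ty":0,"tz":-0.045,"spin":0},{"gripper":0.0,"tx":-0.02,"ty":0,"tz":-0.04,"spin":0},{"gripper":0.0,"tx":-0.04,"ty":0,"tz":-0.02,"spin":0}]'
python3 -m inch '[{"gripper":0.0,"tx":-0.04,"ty":0,"tz":0,"spin":0},{"gripper":0.0,"tx":-0.04,"ty":0,"tz":0,"spin":0},{"gripper":0.0,"tx":-0.04,"ty":0,"tz":0,"spin":0},{"gripper":0.0,"tx":-0.03,"ty":0,"tz":0,"spin":0},{"gripper":0.0,"tx":-0.01,"ty":0,"tz":0,"spin":0},{"gripper":0.0,"tx":0,"ty":0,"tz":0,"spin":0},{"gripper":0.0,"tx":0,"ty":0,"tz":0,"spin":0},{"gripper":0.0,"tx":0,"ty":0,"tz":0,"spin":0}]'
python3 - <<'E'
from ov import *
f=grab_frame("top");g=grab_frame("scene"); d=(536.6,-233,-.197); s=(568.5,295,.042)
crop(f,170,140,350,140,2.25,"pics/i1.png"); crop(f,370,180,140,100,5.6,"pics/i2.png",trdraw(f,d)+bardraw(f,d,0))
crop(g,140,180,320,190,2.5,"pics/i3.png"); crop(f,175,180,120,90,6.5,"pics/i4.png",[(proj(f,rect(*s[:2],90,200,s[2],78)),(0,255,255),True)])
E
```

```text
clock: 33.25
eef_pos: [498.7, -53.3, 150.7]
tcp_rot: [-3.141, -0.007, -0.196]
contact_force: [-0.5, -0.5, 0.7]
opening: 0.004
clock: 34.05
eef_pos: [339.8, -22.6, 147.3]
tcp_rot: [-3.141, -0.001, -0.197]
contact_force: [0.4, 0.5, 0.7]
opening: 0.003
```

View pics/i1.png

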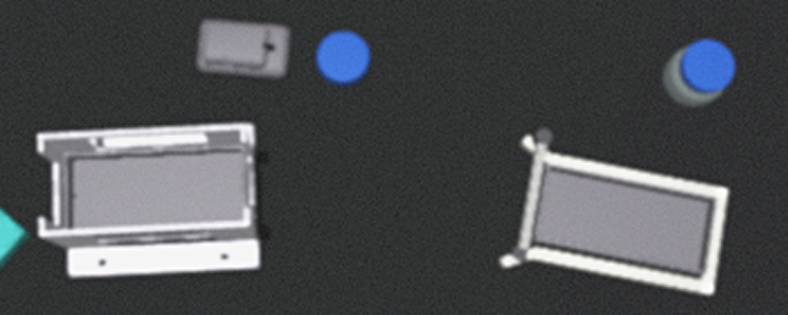

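View pics/i2.png

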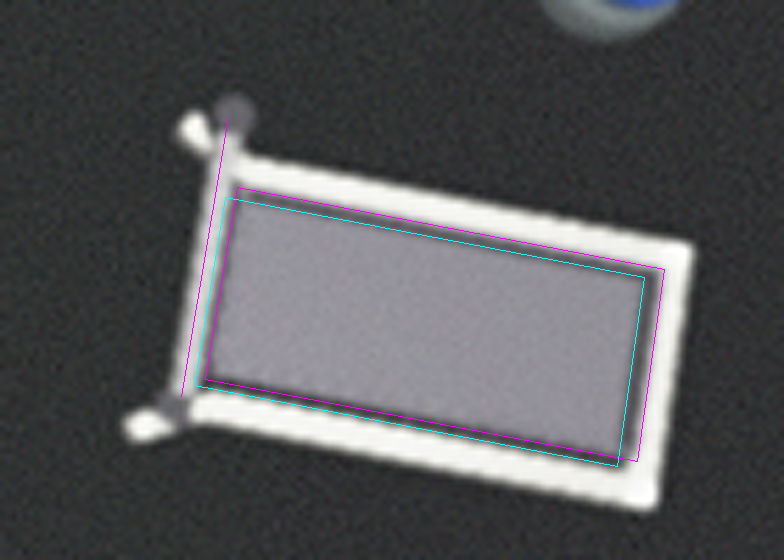

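View pics/i3.png

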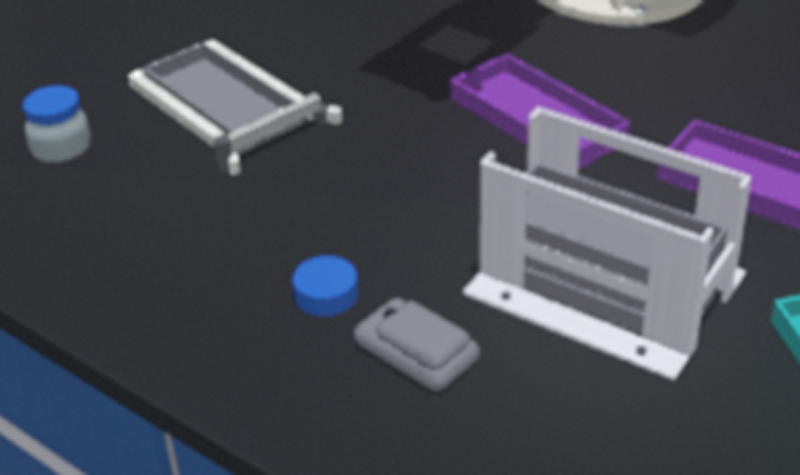

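View pics/i4.png

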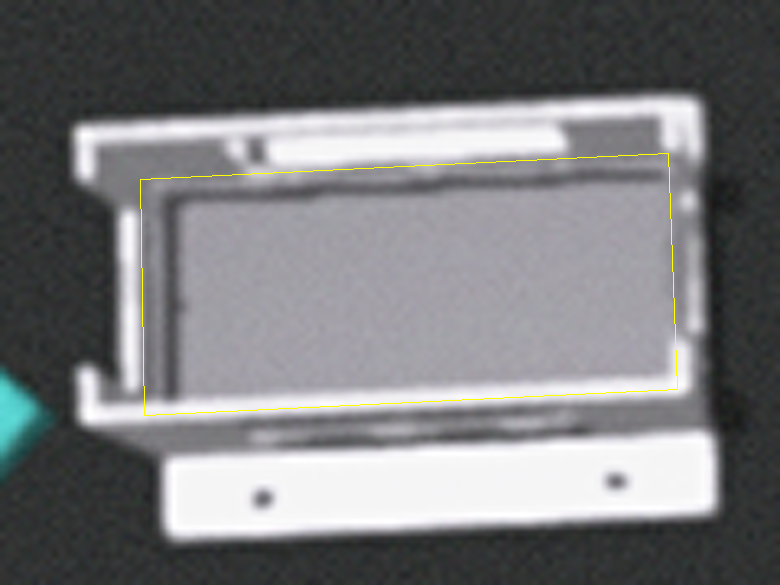

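The pictures show the tray home, lying on the dock's home outline within about 1 px. The bar is parallel to the mouth, on the far post. The three trays are level in the stacker, and the cap, mouse and jar are where they started.

```bash
python3 - <<'E'
from rig import sense, sign_off
print(sense()["clock"], sense()["contact_force"]); print(sign_off())
E
```

```text
34.15 [-0.17916423 -0.3118641   0.21551115]
the job is handed in; nothing more can be done
None
```

The bottom tray is home in the dock with the steel bar shut behind it. I handed the job in at about 34 s of the 72 s; sign-off reports no verdict.

**What I did:** I gripped the tray's front wall and drew it out under the gate. The three upper trays tipped rear-down on the way and then dropped level. I turned the tray about 14° to the dock's heading and slid it along the bench between the rails. Just short of the stop I regripped higher, so the outer finger cleared the 16 mm end stop. I pushed until the force read about 15 N, then swung the bar round with the closed fingertips until it stopped at about 11 N and pulled the arm away.

**Last checks:**
- **Tray:** it lies on the fitted home outline within about 1 px (2–3 mm), against the stop.
- **Bar:** it is parallel to the mouth and matches the drawn 0 rad line.
- **Upper trays:** they look level in the stacker. The top one fits the expected outline at 78 mm to within a few millimetres.
- **Bystanders:** the jar, screw cap and mouse look unmoved in the pictures; I did not measure them again at the end.
- **Robot:** it is clear of everything, with contact force about 0.

**What disagreed:**
- **Fingertip height:** the tips stood about 40 mm above the reported TCP, so I set depth from pictures and contact. The first high regrip closed on nothing above the rim and had to be redone 7 mm lower.
- **Cameras:** my tray outlines were about 3 mm off between the two cameras.

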